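# Time the leaf press and load its tray

### The arm

A 6-joint arm with a two-finger parallel gripper is mounted at the origin on the work surface. World frame = base frame: x ahead of the robot, y to its left, z up, the work surface at z = 0. Lengths are in mm, angles in rad, forces in N, time in s.
With the tool pointing down it reaches from about 375 to 900 mm from the base axis. Payload 3.1 kg.
Tool frame: the origin (TCP) lies between the finger pads; the fingertips stand 22 mm ahead of it and the grasp point (between the pads) lies 3 mm ahead of it (ctrl.nose_length is the distance from the TCP to the fingertips, in mm); z points along the fingers, y is the line along which they close (so a half turn about z gives the same grasp; the last joint's range is limited). The gripper opens to 87 mm and grips with 3 to 60 N. Pads are 19 mm wide; open, the fingers measure 117 mm over their backs; the gripper's body (75 mm by 190 mm) begins 51 mm behind the grasp point.
Start: joints at [-1.46, 0.527, 1.433, -0, 1.181, -0.178], TCP at [178.624, -598.908, 244.548] pointing down, gripper open.
Joint ranges: [-3.08, 3.08], [-0.75, 2.2], [0.22, 2.44], [-1.43, 4.57], [0, 2.65], [-2.85, 2.85]. Speed limits (rad/s): [2.79, 2.79, 3.14, 3.14, 3.14, 3.14].

### API

Orientations are given as a rotation vector (axis times angle).
In Python, from plant import ctrl, optics gives the robot as it stands.
- The arm moves only by the tool drive_tool, never from a script. Its argument "deltas" is a list of rows, each an object of numbers: "wx", "wy", "wz": the turn, a rotation vector about the tool's x, y, z in rad; "dx", "dy", "dz": the shift along the tool's x, y, z in mm; "fingers": the finger opening in mm, from 0 to 87. A call has 1 to 10 rows; each row is the pose to reach, as a shift and turn from the pose commanded when the call began, along the tool's axes at that moment; what a row does not reach only later rows make up. A row lasts 1/10 s, in which the tool goes at most 50 mm and 8.59 degrees, less where a joint would pass 70% of its speed; a pose out of reach is approached as far as the arm can. A call with a gripper value outside its range is refused whole. The fingers move at their own pace and stop on an object; the grip force is fixed at half the most. Time passes only in rows, so rows that repeat a pose let the fingers close. It gives the time, the measured TCP pose, the force, the opening and the grip force at its end, in the units of the state.
- ctrl.read_state(): the state, without advancing time (a new reading comes with each control period).
- optics.capture(name): name is "side" or "top"; returns a dict with "image" (420x560x3 uint8, red, green, blue), "intrinsics" (3x3 intrinsics, pixels), "T" (4x4, takes a point from camera to world coordinates). Camera axes: x right, y down, z forward; pixel columns grow to the right and rows downward; lengths in mm; the calibration is good to about 2 mm. A picture is of the moment at which its call begins. There is no depth.
- ctrl.finish_job(): hands the job in; it is judged then, once.
The state is a dict: "time": time; "qpos": joint angles; "qvel": joint speeds; "joint_efforts": joint torques, N m; "eef_pos": TCP position; "ee_rot": TCP orientation; "ft_force": force on the tool from outside, world axes, zero at the start; "torque": the same for the moment, N m; "grip_width": opening from 0.0 (shut) to 1.0 (fully open); "grip_force": force on a finger pad.
Only numpy, scipy, OpenCV 4.12 (cv2) and the standard library are available. Lean on these libraries where they do the work, as an engineer would, in place of code of your own. Each camera call takes 0.05 s, during which the arm holds its last target. There are 200 camera calls.

### The job

Bring the leaf press to its loading position by turning its sloping wheel until the yellow mark on the rim faces the red pointer; the ram is then raised clear. Then slide the tray with the iron leaf, without lifting or tipping it, off the feed table, down the small step and onto the bed, between the two rails and right up against the back stop, and let go. The mark must stay at the pointer, the leaf must stay in the tray, and nothing else may be knocked about.

Things in the scene. Friction and masses are not known exactly. Their poses are not given: they have to be found in the camera images.
- press: Green bench press, fixed. Origin on the table top; x axis away from the robot (the way the tray is fed), y left, z up; only its place and yaw vary. Sizes below in mm, places in this frame. Press head over the bed: x 50 to 200, y -165 to -95, underside z 170. Ram under it at x 72, y -130: underside z 100 at mark-to-pointer, else lower by 30 per rad of wheel angle.
- step_edge (a point): Middle of the top edge of the step, press frame (-50, -130, 30). On the robot's side: bright steel feed table, top z 30, x -190 to -50, y -260 to 0. Beyond: green bed, top z 24, 6 lower, x -50 to 150.
- bed_home (a point): Where the tray's origin is when fully home, on the bed, press frame (40, -130, 24). Two dark rails on the bed, x 0 to 100, 12 high, inner faces 43 either side of this point (86 gap for the 70 wide tray). Back stop: face at x 100, top at z 52.
- guard_front (a point): Middle of the front tube of the guard over the wheel, press frame (-120, 150, 285). Grey tubes 12 thick, all at z 285: cross tubes along y 25 to 275 at x -120 and -30; side tubes at y 25 and 275 back to x 120, then down. They bar a hand straight from above; one leaning 35 degrees, along the wheel's axis, from the robot's side, reaches the near rim.
- wheel_center (a point): Fixed point on the wheel's axis, level with the rim's top; press frame (-61, 150, 189). z axis: the wheel's axis, out of its face, up and leaning 35 degrees from vertical to the robot. x axis up the slope away from the robot, y as the press's. Steel dish wheel: raised rim radius 73 to 85 (12 thick), 28 above the web inside; hub radius 20, 22 above the web; housing 46 under the rim's top.
- pointer_tip (a point): Tip of the red pointer, fixed just outside the rim on the wheel's left side, level with the rim's top, 87 from wheel_center along its y. Its bracket stands out to 112 there. The rim's near part (towards the robot) is free all round and can be pinched across its 12 thickness.
- mark (a point): Yellow engraved mark, 8 wide, across the top of the wheel's rim, down its faces and inward over the web; this point is on the rim's top at radius 79 and turns with the wheel.
- wheel (a joint): Angle of the wheel in rad about the z axis of wheel_center (counter-clockwise seen facing the wheel is positive); 0 when the mark faces the pointer. At the start it is 0.6 to 1.5, with the mark on the near left part of the rim, so it must be turned clockwise. It turns from -0.4 to 2.0, with friction 0.15 N m, and stays where it is left.
- tray: Aluminium tray, 120 (x) by 70 (y), floor 5 thick, rim 10 high, 0.35 kg, flat underside; origin at the centre of its underside. On its -x end, towards the robot, a short tang (10 wide, 8 above the underside) carries a red upright handle block, 24 (x) by 14 (y), from 10 to 50 above the underside, centred 70 from the origin along -x. Starts on the feed table, +x end to the bed. Home: x axis along the press's.
- tray_handle (a point): Centre of the tray's red handle block's grip zone, 35 above the tray's underside, 15 below the top of the block; pinch it across y (14 wide).
- leaf: Loose dark iron leaf, about 65 by 22 and 4 thick, 40 g, lying in the tray; origin at the centre of its underside.
- spare_leaf: Copper leaf, same size, lying on the left edge of the feed table: bystander.
- punch: Small brass punch, 20 in diameter, 44 tall, standing on the right edge of the feed table: bystander.
- hammer: Hammer lying on the table at the left: bystander.
- wrench: Wrench lying on the table at the right: bystander.
- mug: Blue mug, 76 in diameter, 85 tall, at the left: bystander.
- jar: Amber jar, 64 in diameter, 90 tall, at the right: bystander.
- brush: Brush lying on the table at the right, near the robot: bystander.
Not all that is in view belongs to the job. Of the things shaped like the leaf, the dark steel one is meant.

How it is judged:
By the outcome, as a careful person would: the job done as asked, in the order asked, and still so for the second after the job is handed in, with the robot touching nothing.
It also fails if it takes over 72 s, if anything falls off the work surface, if the arm or the gripper's body presses on something with over 40 N, if the wrist force passes 120 N, or if a joint passes its speed limit or range.

## Working session

There is one attempt and no reset: what is moved stays moved. The work goes in short steps, Python scripts to look and compute and a tool call to move; the robot and the scene stay as the last step left them, time stands still between calls to the robot, and variables do not carry over. Pictures are saved under pics/ and viewed, at most 10 in all, crops included, and the job is handed in when it is done.

Besides the shell and the picture viewer there is one more tool, called after "Request:" by a JSON object that holds its "fn" and its "kwargs". drive_tool: Moves the arm, as the interface text tells. Its arguments: {"type":"object","properties":{"deltas":{"type":"array","items":{"type":"object","properties":{"wx":{"type":"number"},"wy":{"type":"number"},"wz":{"type":"number"},"dx":{"type":"number"},"dy":{"type":"number"},"dz":{"type":"number"},"fingers":{"type":"number"}}}}},"required":["deltas"]}

```bash
mkdir -p pics; ls
python3 - <<'E'
from plant import ctrl, optics
import cv2,numpy as np
for n in("side","top"):
    c=optics.capture(n); cv2.imwrite(f"pics/{n}0.png",c["image"][:,:,::-1]); np.savez(f"{n}0.npz",**c)
    print(n,c["intrinsics"].round(1).tolist(),c["T"].round(3).tolist())
s=ctrl.read_state(); print(s, ctrl.nose_length)
E
```

```text
pics
side [[444.3, 0.0, 277.9], [0.0, 444.3, 207.8], [0.0, 0.0, 1.0]] [[-0.999, -0.028, 0.043, 482.999], [-0.051, 0.643, -0.764, 802.085], [-0.006, -0.765, -0.644, 846.621], [0.0, 0.0, 0.0, 1.0]]
top [[484.6, 0.0, 281.1], [0.0, 484.6, 209.2], [0.0, 0.0, 1.0]] [[-0.028, -0.984, 0.177, 315.158], [-0.999, 0.023, -0.027, 17.254], [0.022, -0.177, -0.984, 1321.797], [0.0, 0.0, 0.0, 1.0]]
{'time': 0.1, 'qpos': array([-1.45950739e+00,  5.28372462e-01,  1.43376245e+00, -3.22918773e-05,
        1.18141505e+00, -1.78510610e-01]), 'qvel': array([ 0.00039432, -0.0020145 , -0.00481898,  0.00128947, -0.00051845,
        0.00011517]), 'joint_efforts': array([ 2.80518807e-04, -4.40984344e+01, -1.77150142e+01,  6.35021925e-02,
        5.33564086e-02, -3.92735990e-05]), 'eef_pos': array([ 178.54413325, -598.31147022,  243.67363637]), 'ee_rot': array([-3.10673048e+00, -4.53361269e-01, -5.64015363e-05]), 'ft_force': array([0.31346911, 0.38342367, 0.75767527]), 'torque': array([ 0.00051087,  0.03489215, -0.01364368]), 'grip_force': 0.0, 'grip_width': 1.0008282720769954} 22.0
```

View pics/top0.png

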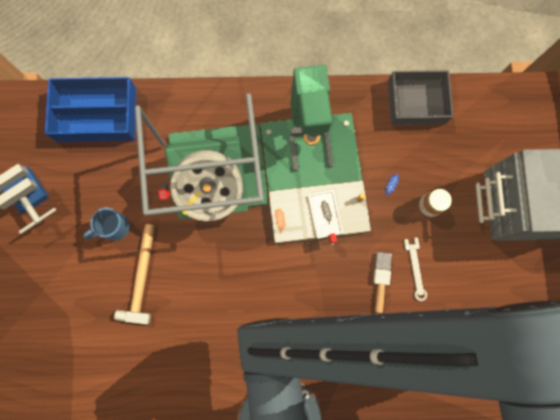

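View pics/side0.png

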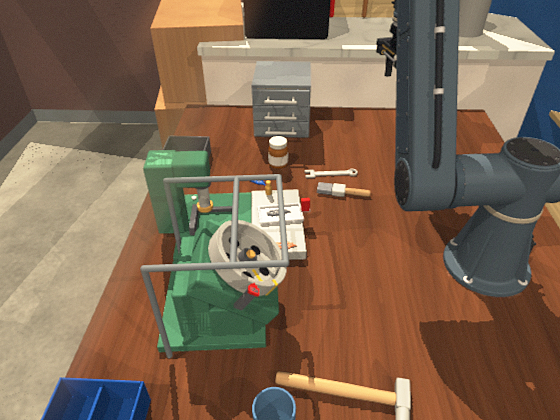

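Top view: the robot is at the bottom, x points up and y points left. The wheel is at (207,185), the red pointer at (164,195) and the yellow mark near (193,202). The feed table spans (270,190) to (370,235), with the tray at (325,213).

Candidates:
- **Leaf:** dark iron in the tray (326,210), copper spare (280,218), blue object (392,184). I choose the dark one in the tray.
- **Red:** handle (333,238) vs pointer (164,195).
- **Yellow:** mark (193,202) vs brass punch (362,198), hub (208,187) and ram ring (312,138).

```bash
cat > h.py <<'E'
import numpy as np,cv2
from scipy.spatial.transform import Rotation as R
def ray(c,uv):
    d=c["T"][:3,:3]@np.linalg.solve(c["intrinsics"],[uv[0],uv[1],1.]); return c["T"][:3,3],d/np.linalg.norm(d)
def onz(c,uv,z):
    o,d=ray(c,uv); return o+d*(z-o[2])/d[2]
def onplane(c,uv,p,n):
    o,d=ray(c,uv); return o+d*(np.dot(p-o,n)/np.dot(d,n))
def proj(c,P):
    P=np.atleast_2d(P); q=(P-c["T"][:3,3])@c["T"][:3,:3]@c["intrinsics"].T; return q[:,:2]/q[:,2:]
def tri(ca,a,cb,b):
    oa,da=ray(ca,a);ob,db=ray(cb,b); s=np.linalg.lstsq(np.c_[da,-db],ob-oa,rcond=None)[0]
    return (oa+da*s[0]+ob+db*s[1])/2,np.linalg.norm(oa+da*s[0]-ob-db*s[1])
def blobs(c,h,lo_s,lo_v,box,amin=6):
    H=cv2.cvtColor(c["image"],cv2.COLOR_RGB2HSV); m=np.zeros(H.shape[:2],np.uint8)
    x0,y0,x1,y1=box
    k=((H[...,0]>=h[0])&(H[...,0]<=h[1])) if h[0]<=h[1] else ((H[...,0]>=h[0])|(H[...,0]<=h[1]))
    m[y0:y1,x0:x1]=(k&(H[...,1]>=lo_s)&(H[...,2]>=lo_v))[y0:y1,x0:x1]
    n,l,s,ce=cv2.connectedComponentsWithStats(m)
    return [(ce[i].round(1).tolist(),s[i].tolist()) for i in range(1,n) if s[i][4]>=amin],m
E
python3 - <<'E'
from h import *
t=dict(np.load("top0.npz"));s=dict(np.load("side0.npz"))
print("red top",blobs(t,(172,5),150,120,(130,90,380,260))[0]); print("red side",blobs(s,(172,5),150,120,(150,170,330,320))[0])
print("yel top",blobs(t,(22,34),130,140,(130,90,380,260),3)[0]); print("yel side",blobs(s,(22,34),130,140,(150,170,330,320),3)[0])
H=cv2.cvtColor(t["image"],cv2.COLOR_RGB2HSV)
m=np.zeros(H.shape[:2],np.uint8); m[175:250,260:380]=((H[...,1]<60)&(H[...,2]>150))[175:250,260:380]*255
m=cv2.morphologyEx(m,cv2.MORPH_CLOSE,np.ones((5,5)))
c=max(cv2.findContours(m,0,1)[0],key=cv2.contourArea); print("table",cv2.contourArea(c),cv2.minAreaRect(c),cv2.approxPolyDP(cv2.convexHull(c),3,True)[:,0].tolist())
a=cv2.resize(t["image"][90:255,125:380],None,fx=3,fy=3,interpolation=cv2.INTER_CUBIC)
cv2.imwrite("pics/c1.png",a[:,:,::-1])
b=cv2.resize(s["image"][165:325,145:335],None,fx=3.7,fy=3.7,interpolation=cv2.INTER_CUBIC)
cv2.imwrite("pics/c2.png",b[:,:,::-1])
E
```

```text
red top [([163.4, 193.8], [158, 189, 12, 11, 100]), ([332.6, 238.1], [329, 234, 8, 9, 55])]
red side [([305.1, 203.7], [301, 198, 9, 13, 110]), ([252.9, 289.4], [248, 283, 11, 14, 94])]
yel top [([362.2, 195.4], [361, 195, 3, 2, 5]), ([192.2, 199.6], [189, 196, 8, 8, 29]), ([184.2, 212.3], [182, 211, 5, 4, 9])]
yel side [([267.7, 181.4], [266, 181, 4, 2, 7]), ([197.7, 205.3], [197, 205, 2, 2, 3]), ([257.0, 275.4], [252, 270, 11, 11, 33]), ([274.6, 281.8], [272, 279, 6, 6, 17])]
table 4542.0 ((318.89825439453125, 211.1522216796875), (52.30474853515625, 94.68072509765625), 83.1572265625) [[361, 180], [368, 229], [276, 241], [270, 191]]
```

View pics/c1.png

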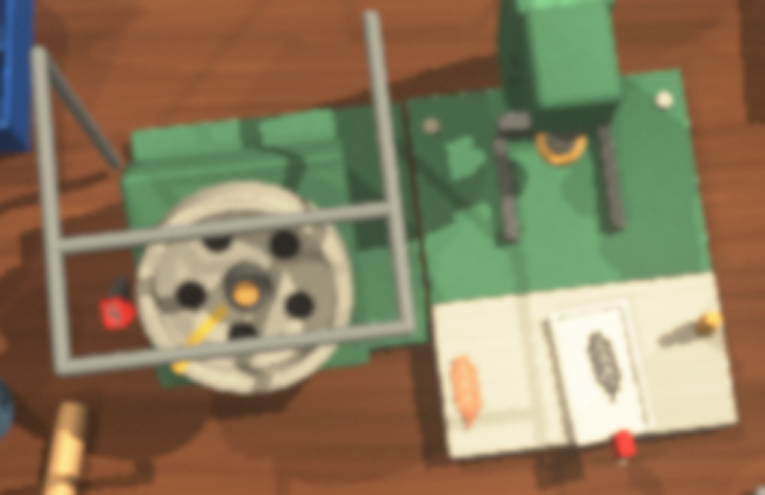

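View pics/c2.png

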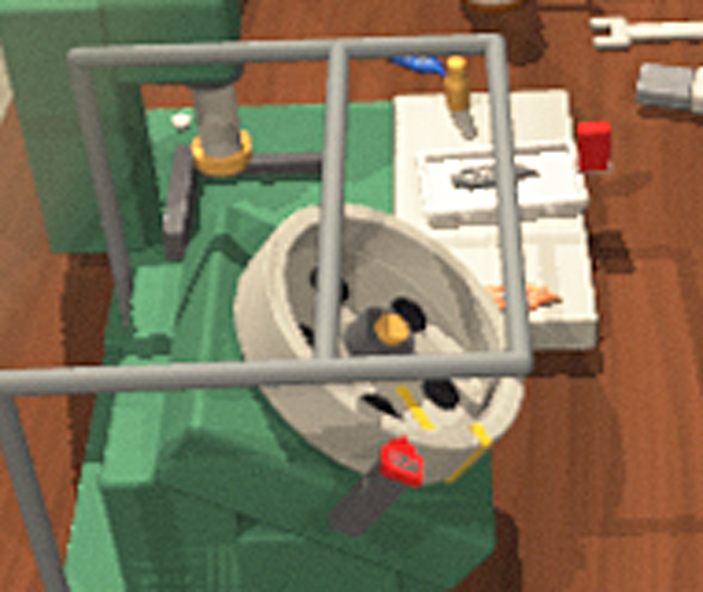

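The crops confirm the choices. The dark leaf lies in the white tray at crop (603,365), with the red handle at (624,443). The yellow mark crosses the rim at crop (180,368), about 0.9 rad short of the pointer at (117,312). Next I fit the press pose, then work out the mark angle and tray pose.

```bash
cat >> h.py <<'E'
def pressT(p):
    T=np.eye(4);T[:3,:3]=R.from_euler('z',p[2]).as_matrix();T[:2,3]=p[:2];return T
C35,S35=np.cos(np.radians(35)),np.sin(np.radians(35))
WL=np.eye(4);WL[:3,:3]=np.array([[C35,0,S35],[0,1,0],[-S35,0,C35]]).T;WL[:3,3]=[-61,150,189]
WL[:3,0]=[C35,0,S35];WL[:3,1]=[0,1,0];WL[:3,2]=[-S35,0,C35]
def tf(T,P): return np.atleast_2d(P)@T[:3,:3].T+T[:3,3]
E
python3 - <<'E'
from h import *
from scipy.optimize import least_squares
t=dict(np.load("top0.npz"));s=dict(np.load("side0.npz"))
f=lambda x,y:(125+x/3,90+y/3); g=lambda x,y:(145+x/3.7,165+y/3.7)
W=tf(WL,[0,87,0])[0]
obs=[(t,f(450,458),(-190,0,30)),(t,f(738,420),(-190,-260,30)),(t,f(717,272),(-50,-260,30)),(t,f(433,303),(-50,0,30)),
(t,f(62,370),(-120,275,285)),(t,f(408,328),(-120,25,285)),(t,f(62,244),(-30,275,285)),(t,f(393,208),(-30,25,285)),
(s,g(495,42),(-120,25,285)),(s,g(522,362),(-120,275,285)),(s,g(337,44),(-30,25,285)),(s,g(325,370),(-30,275,285)),(s,g(598,318),(-190,0,30)),(s,g(568,92),(-190,-260,30)),(s,g(397,95),(-50,-260,30))]
def res(p): return np.concatenate([proj(c,tf(pressT(p),P))[0]-uv for c,uv,P in obs])
r=least_squares(res,[600,40,0],x_scale=[100,100,.1]); p=r.x
print("press",p.round(3),"res px",res(p).reshape(-1,2).round(1).tolist())
np.save("press.npy",p); T=pressT(p); Wm=T@WL
Wi=np.linalg.inv(Wm)
for c,uv,h in [(t,(192.2,199.6),-28),(t,(184.2,212.3),0),(s,(257,275.4),-28),(s,g(481,433),0)]:
    q=tf(Wi,onplane(c,uv,tf(Wm,[0,0,h])[0],Wm[:3,2]))[0]; print("mark",q.round(1),"theta",np.arctan2(-q[0],q[1]).round(3))
print("rim near proj",proj(t,tf(Wm,[[-85,0,0],[85,0,0],[0,85,0],[0,-85,0]])).round(1).tolist())
# handle: top of block from top view at z=80, side centroid
H=onz(t,(332.6,238.1),75); print("handle top-ray",H.round(1),tri(t,(332.6,238.1),s,(305.1,203.7)))
for n,uv in dict(FL=f(550,318),FR=f(626,303),NL=f(577,445),NR=f(645,432)).items(): print(n,tf(np.linalg.inv(T),onz(t,uv,40)).round(1))
for n,uv in dict(handle=(332.6,238.1)).items(): print(n,tf(np.linalg.inv(T),onz(t,uv,78)).round(1))
print("tips",tf(T,[[40,-130,24],[-50,-130,30]]).round(1),Wm.round(3).tolist())
E
```

```text
press [6.46055e+02 1.81260e+01 9.50000e-02] res px [[0.3, -0.2], [-0.0, 1.0], [-0.9, 0.2], [-0.1, 0.7], [0.5, -0.7], [0.3, -0.0], [-2.5, 1.1], [0.7, 0.3], [-0.1, 0.0], [-0.8, -0.4], [0.6, 0.8], [-0.2, -0.7], [-0.5, -0.4], [-0.3, -1.3], [-0.7, -0.6]]
mark [-34.   43.4 -28. ] theta 0.665
mark [-53.   63.7   0. ] theta 0.694
mark [-27.3  33.5 -28. ] theta 0.685
mark [-51.9  60.5  -0. ] theta 0.709
rim near proj [[212.4, 221.0], [201.5, 155.4], [171.4, 193.3], [242.6, 185.1]]
handle top-ray [ 459.6 -147.9   75. ] (array([ 461.20290903, -149.7240397 ,   61.60724561]), np.float64(0.030027455818713283))
FL [[ -76.4 -103.5   40. ]]
FR [[ -70.8 -173.7   40. ]]
NL [[-193.4 -112.2   40. ]]
NR [[-189.1 -174.    40. ]]
handle [[-201.6 -147.3   78. ]]
tips [[ 698.2 -107.5   24. ]
 [ 608.6 -116.    30. ]] [[0.815, -0.094, -0.571, 571.162], [0.077, 0.996, -0.054, 161.695], [0.574, 0.0, 0.819, 189.0], [0.0, 0.0, 0.0, 1.0]]
```

```bash
cat >> h.py <<'E'
P=np.load("press.npy"); T=pressT(P); Wm=T@WL
def wheelpose(psi,delta,back,r=79):
    """tool pose: grasp point at rim top radius r, angle psi (0 near, + left), pulled back by `back` mm along wheel axis; TCP pose returned"""
    o=np.array([-np.cos(psi),np.sin(psi),0]); z=np.array([0,0,1.])
    b=z*np.cos(delta)+o*np.sin(delta); zz=-b; y=-(o*np.cos(delta)-z*np.sin(delta)); x=np.cross(y,zz)
    M=np.eye(4);M[:3,:3]=np.c_[x,y,zz];M[:3,3]=o*r+z*back-3*zz
    return Wm@M
def delta_to(A,B):
    D=np.linalg.inv(A)@B; return D[:3,3].round(1),R.from_matrix(D[:3,:3]).as_rotvec().round(4)
def cur(s):
    M=np.eye(4);M[:3,:3]=R.from_rotvec(s["ee_rot"]).as_matrix();M[:3,3]=s["eef_pos"];return M
E
python3 - <<'E'
from h import *
from plant import ctrl
y=np.linspace(25,275,120)
tube=np.r_[[[-120,a,285] for a in y],[[-30,a,285] for a in y]]
tube=tf(T,tube)
for d in (0,.15,.25,.35):
  for psi in(-.4,-.2,0,.2,.35):
    q=tf(np.linalg.inv(wheelpose(psi,d,-8)),tube)
    lim=np.array([37.5,95]); dx=np.maximum(np.abs(q[:,:2])-lim,0); dz=np.maximum(q[:,2]+48,0)
    print(d,psi,(np.sqrt((dx**2).sum(1)+dz**2).min()-6).round(1),end=' | ')
  print()
A=cur(ctrl.read_state())
for nm,B in dict(pre=wheelpose(-.35,.3,120)).items():
    print(nm,B[:3,3].round(),"x",B[:3,0].round(2),"y",B[:3,1].round(2)); V=B.copy();V[:3,3]=[420,-250,300]; 
    print("via",delta_to(A,V)); print("via->pre",delta_to(V,B))
E
```

```text
0 -0.4 -6.0 | 0 -0.2 -6.0 | 0 0 -6.0 | 0 0.2 -6.0 | 0 0.35 -6.0 | 
0.15 -0.4 -6.0 | 0.15 -0.2 -5.6 | 0.15 0 1.8 | 0.15 0.2 -5.6 | 0.15 0.35 -6.0 | 
0.25 -0.4 -3.2 | 0.25 -0.2 4.4 | 0.25 0 11.9 | 0.25 0.2 4.4 | 0.25 0.35 -1.2 | 
0.35 -0.4 5.6 | 0.35 -0.2 13.5 | 0.35 0 20.8 | 0.35 0.2 13.5 | 0.35 0.35 7.6 | 
pre [442. 122. 247.] x [-0.37  0.91 -0.2 ] y [0.53 0.38 0.76]
via (array([ 330.9, -264.9,  -55.7]), array([-0.8254,  0.5938, -1.6278]))
via->pre (array([340.2, 112.7, 115.1]), array([ 0.,  0., -0.]))
```

Run:
```python
from h import *
from plant import ctrl
A=cur(ctrl.read_state()); B=wheelpose(-.33,.38,110,82); V=B.copy();V[:3,3]=[400,-230,310]
print(B[:3,3]); print(delta_to(A,V))
```

```text
[445.18265703 122.69128411 236.28959955]
(array([ 317.5, -289.8,  -65.7]), array([-0.881 ,  0.6637, -1.592 ]))
```

Request:
{"fn": "drive_tool", "kwargs": {"deltas": [{"dx":317,"dy":-290,"dz":-66,"wx":-0.881,"wy":0.664,"wz":-1.592,"fingers":40},{"dx":317,"dy":-290,"dz":-66,"wx":-0.881,"wy":0.664,"wz":-1.592,"fingers":40},{"dx":317,"dy":-290,"dz":-66,"wx":-0.881,"wy":0.664,"wz":-1.592,"fingers":40},{"dx":317,"dy":-290,"dz":-66,"wx":-0.881,"wy":0.664,"wz":-1.592,"fingers":40},{"dx":317,"dy":-290,"dz":-66,"wx":-0.881,"wy":0.664,"wz":-1.592,"fingers":40},{"dx":317,"dy":-290,"dz":-66,"wx":-0.881,"wy":0.664,"wz":-1.592,"fingers":40},{"dx":317,"dy":-290,"dz":-66,"wx":-0.881,"wy":0.664,"wz":-1.592,"fingers":40},{"dx":317,"dy":-290,"dz":-66,"wx":-0.881,"wy":0.664,"wz":-1.592,"fingers":40},{"dx":317,"dy":-290,"dz":-66,"wx":-0.881,"wy":0.664,"wz":-1.592,"fingers":40},{"dx":317,"dy":-290,"dz":-66,"wx":-0.881,"wy":0.664,"wz":-1.592,"fingers":40}]}}

```text
time: 1.1
eef_pos: [400.2, -224.0, 310.5]
ee_rot: [1.748, 1.775, 0.742]
ft_force: [-1.0, -0.8, 0.0]
grip_width: 0.458
grip_force: 0.0
```

```bash
cat > d.py <<'E'
import sys
from h import *
from plant import ctrl
s=ctrl.read_state(); A=cur(s)
print("t",s["time"],"q",s["qpos"].round(2),"F",s["ft_force"].round(1),"pos",s["eef_pos"].round(1))
def to(*B):
    for b in B: print(*delta_to(A,b))
E
python3 - <<'E'
from d import *
B=wheelpose(-.33,.38,110,82); V=B.copy();V[:3,3]=[400,-230,310]
to(V,B)
E
```

```text
t 1.1 q [-1.23  0.12  2.19  1.07  0.88 -1.98] F [-1.  -0.8  0. ] pos [ 400.2 -224.   310.5]
[-6.  -0.5  0.1] [-0.2068  0.1488 -0.3699]
[345.6 -17.7  89.3] [-0.2068  0.1488 -0.3699]
```

Request:
{"fn": "drive_tool", "kwargs": {"deltas": [{"dx":150,"dy":-8,"dz":38,"wx":-0.1,"wy":0.07,"wz":-0.18},{"dx":150,"dy":-8,"dz":38,"wx":-0.1,"wy":0.07,"wz":-0.18},{"dx":150,"dy":-8,"dz":38,"wx":-0.1,"wy":0.07,"wz":-0.18},{"dx":150,"dy":-8,"dz":38,"wx":-0.1,"wy":0.07,"wz":-0.18},{"dx":346,"dy":-18,"dz":89,"wx":-0.207,"wy":0.149,"wz":-0.37},{"dx":346,"dy":-18,"dz":89,"wx":-0.207,"wy":0.149,"wz":-0.37},{"dx":346,"dy":-18,"dz":89,"wx":-0.207,"wy":0.149,"wz":-0.37},{"dx":346,"dy":-18,"dz":89,"wx":-0.207,"wy":0.149,"wz":-0.37},{"dx":346,"dy":-18,"dz":89,"wx":-0.207,"wy":0.149,"wz":-0.37},{"dx":346,"dy":-18,"dz":89,"wx":-0.207,"wy":0.149,"wz":-0.37}]}}

```text
invalid input at $.deltas[0]: expected keys wx, wy, wz, dx, dy, dz, fingers
```

Run:
```python
from d import *
from plant import optics
to(wheelpose(-.33,.38,110,82),wheelpose(-.33,.38,40,82),wheelpose(-.33,.38,-3,82))
a=optics.capture("side")["image"];b=optics.capture("top")["image"]
cv2.imwrite("pics/p1.png",np.hstack([cv2.resize(a[120:330,130:410],(400,300)),cv2.resize(b[120:330,100:380],(400,300))])[:,:,::-1])
```

```text
t 1.1 q [-1.23  0.12  2.19  1.07  0.88 -1.98] F [-1.  -0.8  0. ] pos [ 400.2 -224.   310.5]
[345.6 -17.7  89.3] [-0.2068  0.1488 -0.3699]
[348.6 -30.1 158.1] [-0.2068  0.1488 -0.3699]
[350.3 -37.8 200.4] [-0.2068  0.1488 -0.3699]
```

View pics/p1.png

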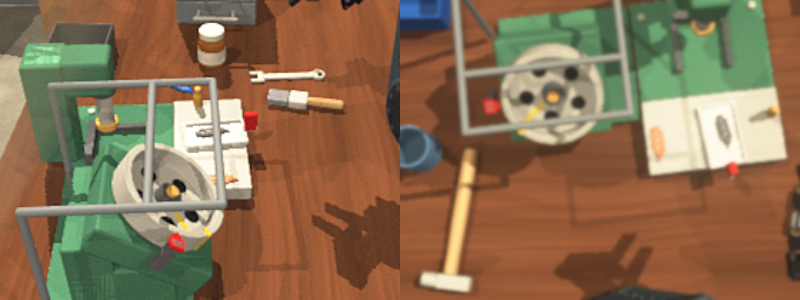

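The move was refused because every row needs "fingers", so the arm hasn't moved. The picture shows the scene untouched: wheel at (165,195) in the left half, pointer at (175,242). Repeating with "fingers" in every row.

Request:
{"fn": "drive_tool", "kwargs": {"deltas": [{"dx":150,"dy":-8,"dz":38,"wx":-0.1,"wy":0.07,"wz":-0.18,"fingers":40},{"dx":150,"dy":-8,"dz":38,"wx":-0.1,"wy":0.07,"wz":-0.18,"fingers":40},{"dx":150,"dy":-8,"dz":38,"wx":-0.1,"wy":0.07,"wz":-0.18,"fingers":40},{"dx":150,"dy":-8,"dz":38,"wx":-0.1,"wy":0.07,"wz":-0.18,"fingers":40},{"dx":346,"dy":-18,"dz":89,"wx":-0.207,"wy":0.149,"wz":-0.37,"fingers":40},{"dx":346,"dy":-18,"dz":89,"wx":-0.207,"wy":0.149,"wz":-0.37,"fingers":40},{"dx":346,"dy":-18,"dz":89,"wx":-0.207,"wy":0.149,"wz":-0.37,"fingers":40},{"dx":346,"dy":-18,"dz":89,"wx":-0.207,"wy":0.149,"wz":-0.37,"fingers":40},{"dx":346,"dy":-18,"dz":89,"wx":-0.207,"wy":0.149,"wz":-0.37,"fingers":40},{"dx":346,"dy":-18,"dz":89,"wx":-0.207,"wy":0.149,"wz":-0.37,"fingers":40}]}}

```text
time: 2.2
eef_pos: [450.0, 107.5, 280.1]
ee_rot: [1.25, 2.007, 0.879]
ft_force: [-0.0, 0.4, 0.2]
grip_width: 0.458
grip_force: 0.0
```

Run:
```python
from d import *
from plant import optics
to(wheelpose(-.33,.38,110,82),wheelpose(-.33,.38,40,82),wheelpose(-.33,.38,-3,82))
a=optics.capture("side")["image"];b=optics.capture("top")["image"]
cv2.imwrite("pics/p2.png",np.hstack([cv2.resize(a[120:330,130:410],(400,300)),cv2.resize(b[120:330,100:380],(400,300))])[:,:,::-1])
```

```text
t 2.2 q [-0.29  0.22  2.44  2.22  0.57 -2.85] F [-0.   0.4  0.2] pos [450.  107.5 280.1]
[ 22.3 -32.   25.6] [-0.0367 -0.0334 -0.0225]
[ 19.5 -55.6  91.4] [-0.0367 -0.0334 -0.0225]
[ 17.8 -70.  131.9] [-0.0367 -0.0334 -0.0225]
```

View pics/p2.png

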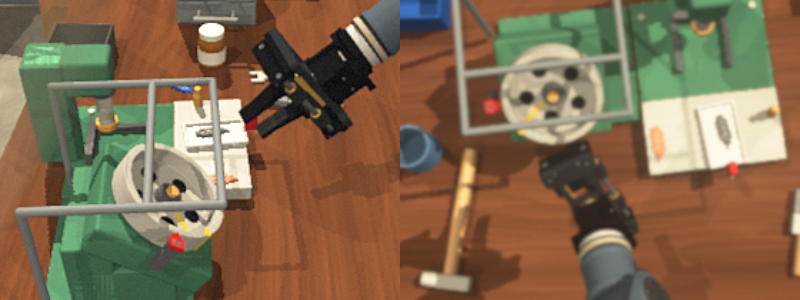

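Both halves show the leaned hand about 100 mm short of the near rim, with the gripper 190 mm wide across the closing direction, as I assumed. q3 is at 2.44 and q6 at -2.85, both limits, so the half-turned grasp is needed. I'll fit the arm's geometry from the states to check reach.

```bash
cat >> h.py <<'E'
import itertools
Rx=lambda a:R.from_euler('x',a).as_matrix();Ry=lambda a:R.from_euler('y',a).as_matrix();Rz=lambda a:R.from_euler('z',a).as_matrix()
def fk(q,k,s=(1,1)):
    h,a,b,L,e=k
    A=Rz(q[0])@Ry(q[1]); p=np.array([0,0,h])+A@[0,0,a]
    B=A@Ry(q[2]); p=p+B@[e,0,b]
    D=B@Rz(s[0]*q[3])@Ry(q[4])@Rz(s[1]*q[5])@Rz(np.pi/2)
    M=np.eye(4);M[:3,:3]=D;M[:3,3]=p+D@[0,0,L];return M
E
python3 - <<'E'
from h import *
from plant import ctrl
from scipy.optimize import least_squares
s=ctrl.read_state()
D=[([-1.45950739,.528372462,1.43376245,-3.2e-5,1.18141505,-.17851061],[178.544,-598.311,243.674],[-3.10673048,-.453361269,-5.64e-5]),
(s["qpos"],s["eef_pos"],s["ee_rot"])]
for sg in itertools.product((1,-1),(1,-1)):
    print(sg,[ (R.from_matrix(fk(q,(1,1,1,1,0),sg)[:3,:3]).inv()*R.from_rotvec(r)).magnitude().round(3) for q,p,r in D])
D.append(([-1.23,.12,2.19,1.07,.88,-1.98],[400.2,-224.,310.5],None))
for sg in [(1,1),(1,-1),(-1,1),(-1,-1)]:
    f=lambda k:np.concatenate([(fk(q,k,sg)[:3,3]-p)*(1 if r is not None else .2) for q,p,r in D])
    r=least_squares(f,[300,400,400,250,0]);print(sg,r.x.round(1),f(r.x).round(1))
E
```

```text
Traceback (most recent call last):
AttributeError: 'float' object has no attribute 'round'
```

Run:
```python
from h import *
from plant import ctrl
from scipy.optimize import least_squares
s=ctrl.read_state()
D=[([-1.45950739,.528372462,1.43376245,-3.2e-5,1.18141505,-.17851061],[178.544,-598.311,243.674],[-3.10673048,-.453361269,-5.64e-5]),
(s["qpos"],s["eef_pos"],s["ee_rot"])]
for sg in itertools.product((1,-1),(1,-1)):
    print(sg,[ round(float((R.from_matrix(fk(q,(1,1,1,1,0),sg)[:3,:3]).inv()*R.from_rotvec(r)).magnitude()),3) for q,p,r in D])
D.append(([-1.23,.12,2.19,1.07,.88,-1.98],[400.2,-224.,310.5],None))
for sg in [(1,1),(1,-1),(-1,1),(-1,-1)]:
    f=lambda k:np.concatenate([(fk(q,k,sg)[:3,3]-p)*(1 if r is not None else .2) for q,p,r in D])
    r=least_squares(f,[300,400,400,250,0]);print(sg,r.x.round(1),f(r.x).round(1))
```

```text
(1, 1) [0.0, 0.0]
(1, -1) [0.357, 0.581]
(-1, 1) [0.0, 1.846]
(-1, -1) [0.357, 1.383]
(1, 1) [1239.9  175.6  723.8  527.   374.8] [-110.4  -11.5   -1.8   -2.3   -5.6    3.1   15.2  -10.6   -6.3]
(1, -1) [1239.9  175.6  723.8  527.   374.8] [-110.4  -11.5   -1.8   -2.3   -5.6    3.1   15.2  -10.6   -6.3]
(-1, 1) [-2890.2  1939.7  -696.8  -514.6  -740.2] [-110.   -15.     5.9   -1.5  -11.5  -10.    -7.7   48.8   20.6]
(-1, -1) [-2890.2  1939.7  -696.8  -514.6  -740.2] [-110.   -15.     5.9   -1.5  -11.5  -10.    -7.7   48.8   20.6]
```

```bash
cat >> h.py <<'E'
def fk(q,k):
    h,a,b,L,g=k
    A=Rz(q[0])@Ry(q[1]); p=np.array([0,0,h])+A@[0,g,a]
    B=A@Ry(q[2]); p=p+B@[0,0,b]
    D=B@Rz(q[3])@Ry(q[4])@Rz(q[5])@Rz(np.pi/2)
    M=np.eye(4);M[:3,:3]=D;M[:3,3]=p+D@[0,0,L];return M
E
python3 - <<'E'
from h import *
from plant import ctrl
from scipy.optimize import least_squares
s=ctrl.read_state()
D=[([-1.45950739,.528372462,1.43376245,-3.2e-5,1.18141505,-.17851061],[178.544,-598.311,243.674],1),
(s["qpos"],s["eef_pos"],1),([-1.23,.12,2.19,1.07,.88,-1.98],[400.2,-224.,310.5],.3)]
f=lambda k:np.concatenate([(fk(q,k)[:3,3]-p)*w for q,p,w in D])
r=least_squares(f,[300,400,400,250,100]);k=r.x;print(k.round(1),f(k).round(1)); np.save("k.npy",k)
lo=np.array([-3.08,-.75,.22,-1.43,0,-2.85]);hi=np.array([3.08,2.2,2.44,4.57,2.65,2.85])
def ik(M,q0):
    def e(q):
        F=fk(q,k); return np.r_[(F[:3,3]-M[:3,3])/100,R.from_matrix(F[:3,:3].T@M[:3,:3]).as_rotvec()]
    best=None
    for s in q0:
        r=least_squares(e,np.clip(s,lo+.02,hi-.02),bounds=(lo,hi))
        if best is None or r.cost<best.cost: best=r
    return best.x.round(2),round(best.cost**.5,3)
q0=[[a,.3,c,b,.5,f] for a in(-.3,.3) for c in (1.8,) for b,f in((0,0),(3.1,0),(3.1,1.5),(3.1,-1.5),(0,2.8),(0,-2.8))]
for d in(.3,.38):
  for psi,back in((-.33,80),(-.33,-3),(0,-3),(.36,-3)):
    B=wheelpose(psi,d,back,82); F=B.copy();F[:3,:2]*=-1
    print(d,psi,back,*ik(F,q0))
E
```

```text
[-96.3 738.6 256.1 200.4 130.5] [ 18.8   7.9  -0.2   8.9 -19.7  -1.  -12.5   2.8   3.9]
0.3 -0.33 80 [-0.1   0.32  2.44  2.57  0.38  0.06] 0.136
0.3 -0.33 -3 [-0.06  0.47  2.44  2.75  0.43 -0.1 ] 0.201
0.3 0 -3 [ 0.07  0.48  2.44  3.23  0.45 -0.09] 0.201
0.3 0.36 -3 [0.19 0.51 2.44 3.56 0.56 0.08] 0.134
0.38 -0.33 80 [-0.11  0.31  2.44  2.52  0.4   0.1 ] 0.186
0.38 -0.33 -3 [-0.07  0.47  2.44  2.7   0.44 -0.07] 0.251
0.38 0 -3 [ 0.08  0.48  2.44  3.27  0.47 -0.12] 0.251
0.38 0.36 -3 [0.22 0.52 2.44 3.65 0.61 0.04] 0.174
```

```bash
cat > d.py <<'E'
import sys,json
from h import *
from plant import ctrl
s=ctrl.read_state(); A=cur(s)
open("log.jsonl","a").write(json.dumps([s["qpos"].tolist(),A.tolist()])+"\n")
print("t",s["time"],"q",s["qpos"].round(2),"F",s["ft_force"].round(1),"pos",s["eef_pos"].round(1))
def flip(B): B=B.copy();B[:3,:2]*=-1;return B
def to(*B):
    for b in B: print(*delta_to(A,b))
E
python3 - <<'E'
from d import *
B=flip(wheelpose(-.33,.1,60,82)); V=B.copy();V[:3,3]=[460,20,300]
to(V)
E
```

```text
t 2.3 q [-0.3   0.22  2.44  2.22  0.57 -2.85] F [0.  0.3 0.1] pos [451.2 105.4 280. ]
[-84.7  -8.2 -23.2] [-0.0524 -0.3787  3.0998]
```

Request:
{"fn": "drive_tool", "kwargs": {"deltas": [{"dx":-85,"dy":-8,"dz":-23,"wx":-0.026,"wy":-0.19,"wz":1.55,"fingers":40},{"dx":-85,"dy":-8,"dz":-23,"wx":-0.026,"wy":-0.19,"wz":1.55,"fingers":40},{"dx":-85,"dy":-8,"dz":-23,"wx":-0.026,"wy":-0.19,"wz":1.55,"fingers":40},{"dx":-85,"dy":-8,"dz":-23,"wx":-0.026,"wy":-0.19,"wz":1.55,"fingers":40},{"dx":-85,"dy":-8,"dz":-23,"wx":-0.026,"wy":-0.19,"wz":1.55,"fingers":40},{"dx":-85,"dy":-8,"dz":-23,"wx":-0.026,"wy":-0.19,"wz":1.55,"fingers":40},{"dx":-85,"dy":-8,"dz":-23,"wx":-0.026,"wy":-0.19,"wz":1.55,"fingers":40},{"dx":-85,"dy":-8,"dz":-23,"wx":-0.026,"wy":-0.19,"wz":1.55,"fingers":40},{"dx":-85,"dy":-8,"dz":-23,"wx":-0.026,"wy":-0.19,"wz":1.55,"fingers":40},{"dx":-85,"dy":-8,"dz":-23,"wx":-0.026,"wy":-0.19,"wz":1.55,"fingers":40}]}}

```text
time: 3.3
eef_pos: [460.8, 16.7, 300.0]
ee_rot: [2.614, 0.688, 1.253]
ft_force: [0.1, 0.4, 1.2]
grip_width: 0.46
grip_force: 0.0
```

Run:
```python
from d import *
B=flip(wheelpose(-.33,.1,60,82)); V=B.copy();V[:3,3]=[480,20,300]
to(V)
```

```text
t 3.3 q [-0.47  0.11  2.37  1.89  0.43 -1.16] F [0.1 0.4 1.2] pos [460.8  16.7 300. ]
[12.   3.5 14.9] [-0.0229 -0.2067  1.668 ]
```

Request:
{"fn": "drive_tool", "kwargs": {"deltas": [{"dx":12,"dy":4,"dz":15,"wx":-0.023,"wy":-0.207,"wz":1.668,"fingers":40},{"dx":12,"dy":4,"dz":15,"wx":-0.023,"wy":-0.207,"wz":1.668,"fingers":40},{"dx":12,"dy":4,"dz":15,"wx":-0.023,"wy":-0.207,"wz":1.668,"fingers":40},{"dx":12,"dy":4,"dz":15,"wx":-0.023,"wy":-0.207,"wz":1.668,"fingers":40},{"dx":12,"dy":4,"dz":15,"wx":-0.023,"wy":-0.207,"wz":1.668,"fingers":40},{"dx":12,"dy":4,"dz":15,"wx":-0.023,"wy":-0.207,"wz":1.668,"fingers":40},{"dx":12,"dy":4,"dz":15,"wx":-0.023,"wy":-0.207,"wz":1.668,"fingers":40},{"dx":12,"dy":4,"dz":15,"wx":-0.023,"wy":-0.207,"wz":1.668,"fingers":40},{"dx":12,"dy":4,"dz":15,"wx":-0.023,"wy":-0.207,"wz":1.668,"fingers":40},{"dx":12,"dy":4,"dz":15,"wx":-0.023,"wy":-0.207,"wz":1.668,"fingers":40}]}}

```text
time: 4.3
eef_pos: [480.2, 19.8, 300.2]
ee_rot: [-2.436, 1.05, -0.889]
ft_force: [-0.0, -0.0, 0.1]
grip_width: 0.456
grip_force: 0.0
```

```bash
cat >> h.py <<'E'
def fk(q,k):
    h,c,g,a,e,b,f,w,L=k   # lateral g at shoulder, elbow offset e, wrist offsets f (x after q5), w
    A=Rz(q[0])@Ry(q[1]); p=np.array([0,0,h])+Rz(q[0])@[c,0,0]+A@[0,g,a]
    B=A@Ry(q[2]); p=p+B@[e,0,b]
    E=B@Rz(q[3]); p=p+E@[0,w,0]
    E=E@Ry(q[4]); p=p+E@[f,0,0]
    D=E@Rz(q[5])@Rz(np.pi/2)
    M=np.eye(4);M[:3,:3]=D;M[:3,3]=p+D@[0,0,L];return M
LO=np.array([-3.08,-.75,.22,-1.43,0,-2.85]);HI=np.array([3.08,2.2,2.44,4.57,2.65,2.85])
def ik(M,seeds,k):
    from scipy.optimize import least_squares
    def e(q):
        F=fk(q,k); return np.r_[(F[:3,3]-M[:3,3])/100,R.from_matrix(F[:3,:3].T@M[:3,:3]).as_rotvec()]
    rs=[least_squares(e,np.clip(s,LO+.02,HI-.02),bounds=(LO,HI)) for s in seeds]
    r=min(rs,key=lambda r:r.cost); return r.x.round(2),round(float(r.cost)**.5,3)
E
python3 - <<'E'
from d import *
from scipy.optimize import least_squares
L=[json.loads(l) for l in open("log.jsonl")]
D=[([-1.45950739,.528372462,1.43376245,-3.2e-5,1.18141505,-.17851061],[178.544,-598.311,243.674],1),([-1.23,.12,2.19,1.07,.88,-1.98],[400.2,-224.,310.5],.2)]+[(q,np.array(M)[:3,3],1) for q,M in L]
fx=lambda k:np.concatenate([(fk(q,k)[:3,3]-p)*w for q,p,w in D])
r=least_squares(lambda k:np.r_[fx(k),(k-[300,0,100,400,0,400,0,0,250])*.003],[300,0,100,400,0,400,0,0,250]);k=r.x;print(k.round(1),fx(k).round(1)); np.save("k.npy",k)
q=s["qpos"]
for d in(0,.15,.25,.38):
  for psi,back in((-.33,80),(-.33,-3),(0,-3),(.36,-3)):
    print(d,psi,back,*ik(flip(wheelpose(psi,d,back,82)),[q],k))
E
```

```text
t 4.3 q [-0.38  0.1   2.21  1.11  0.35  1.03] F [-0.  -0.   0.1] pos [480.2  19.8 300.2]
[ 2.742e+02 -1.000e-01  1.110e+02  5.881e+02  1.141e+02  3.918e+02
  0.000e+00  0.000e+00  2.835e+02] [-0.   0.  -0.   0.1 -0.1  0.  -0.  -0.  -0.  -0.   0.   0.  -0.   0.
 -0. ]
0 -0.33 80 [-0.01  0.31  2.25  1.95  0.06  0.78] 0.0
0 -0.33 -3 [ 0.01  0.53  2.2   2.9   0.2  -0.16] 0.0
0 0 -3 [0.08 0.54 2.19 3.11 0.2  0.02] 0.0
0 0.36 -3 [0.16 0.54 2.16 3.38 0.17 0.18] 0.0
0.15 -0.33 80 [-0.07  0.37  2.36  2.67  0.36 -0.01] 0.0
0.15 -0.33 -3 [-0.04  0.6   2.3   2.85  0.53 -0.18] 0.0
0.15 0 -3 [0.08 0.61 2.29 3.12 0.53 0.01] 0.0
0.15 0.36 -3 [0.21 0.6  2.23 3.45 0.45 0.16] 0.0
0.25 -0.33 80 [-0.12  0.44  2.44  2.71  0.6  -0.1 ] 0.0
0.25 -0.33 -3 [-0.08  0.68  2.37  2.83  0.76 -0.21] 0.0
0.25 0 -3 [0.08 0.69 2.35 3.13 0.76 0.  ] 0.0
0.25 0.36 -3 [0.25 0.66 2.27 3.48 0.65 0.18] 0.0
0.38 -0.33 80 [-0.14  0.45  2.44  2.65  0.64 -0.07] 0.083
0.38 -0.33 -3 [-0.14  0.81  2.44  2.79  1.07 -0.27] 0.004
0.38 0 -3 [ 0.08  0.82  2.42  3.13  1.09 -0.  ] 0.0
0.38 0.36 -3 [0.3  0.75 2.31 3.52 0.91 0.21] 0.0
```

Run:
```python
from d import *
k=np.load("k.npy"); q=s["qpos"]
B=flip(wheelpose(-.2,.3,45,82)); V=B.copy();V[:3,3]+=[-5,-80,10]
for m in(V,B,flip(wheelpose(-.2,.3,-3,82)),flip(wheelpose(.15,.3,-3,82))): 
    r=ik(m,[q],k);print(m[:3,3].round(),*r);q=r[0]
to(V,B)
```

```text
t 4.3 q [-0.38  0.1   2.21  1.11  0.35  1.03] F [-0.  -0.   0.1] pos [480.2  19.8 300.2]
[474.  56. 192.] [-0.35  0.5   2.44  2.49  0.66  0.03] 0.059
[479. 136. 182.] [-0.04  0.59  2.44  2.92  0.79 -0.12] 0.011
[507. 139. 142.] [-0.03  0.74  2.4   2.94  0.9  -0.14] 0.0
[503. 168. 142.] [0.16 0.72 2.35 3.28 0.84 0.1 ] 0.0
[-75.   35.7  79.2] [0.1864 0.0189 0.4652]
[-135.7  -15.2   94.9] [0.1864 0.0189 0.4652]
```

Run:
```python
from d import *
k=np.load("k.npy"); q=s["qpos"]
B=flip(wheelpose(-.2,.24,45,82)); V=flip(wheelpose(-.2,.12,45,82));V[:3,3]+=[-5,-80,10]
for m in(V,B,flip(wheelpose(-.2,.28,-3,82))): 
    r=ik(m,[q],k);print(m[:3,3].round(),*r);q=r[0]
to(V)
print(*delta_to(V,B),*delta_to(B,flip(wheelpose(-.2,.28,-3,82))))
```

```text
t 4.3 q [-0.38  0.1   2.21  1.11  0.35  1.03] F [-0.  -0.   0.1] pos [480.2  19.8 300.2]
[474.  57. 192.] [-0.28  0.42  2.37  2.44  0.43  0.16] 0.0
[479. 136. 182.] [-0.03  0.55  2.41  2.92  0.67 -0.1 ] 0.0
[507. 139. 142.] [-0.03  0.72  2.39  2.94  0.85 -0.14] 0.0
[-74.7  35.2  79.2] [ 0.0096 -0.023   0.4643]
[-76.7 -17.8  17.7] [ 0.12  0.   -0.  ] [-0.  11.5 46.6] [ 0.04 -0.    0.  ]
```

Run:
```python
from d import *
k=np.load("k.npy")
for d in(.24,.28):
 for off in([0,0,0],[0,-40,0],[0,-80,0],[0,-130,0],[10,-160,0],[20,-160,10]):
  m=flip(wheelpose(-.2,d,32,82));m[:3,3]+=off
  r=ik(m,[s["qpos"]],k);print(d,m[:3,3].round(),*r,delta_to(A,m))
```

```text
t 4.3 q [-0.38  0.1   2.21  1.11  0.35  1.03] F [-0.  -0.   0.1] pos [480.2  19.8 300.2]
0.24 [487. 137. 171.] [-0.03  0.59  2.4   2.93  0.69 -0.11] 0.0 (array([-136.6,  -14.1,  107.8]), array([0.1275, 0.0049, 0.4652]))
0.24 [487.  97. 171.] [-0.17  0.6   2.43  2.77  0.74 -0.1 ] 0.0 (array([-106.9,   12.6,  105.3]), array([0.1275, 0.0049, 0.4652]))
0.24 [487.  57. 171.] [-0.32  0.59  2.44  2.61  0.74 -0.07] 0.008 (array([-77.3,  39.3, 102.9]), array([0.1275, 0.0049, 0.4652]))
0.24 [487.   7. 171.] [-0.5   0.59  2.44  2.41  0.75 -0.05] 0.007 (array([-40.2,  72.8,  99.8]), array([0.1275, 0.0049, 0.4652]))
0.24 [497. -23. 171.] [-0.58  0.59  2.41  2.3   0.75 -0.01] 0.0 (array([-12.7,  87.5, 104.5]), array([0.1275, 0.0049, 0.4652]))
0.24 [507. -23. 181.] [-0.56  0.55  2.37  2.26  0.69  0.08] 0.0 (array([ -3.3,  77. , 103.7]), array([0.1275, 0.0049, 0.4652]))
0.28 [487. 137. 171.] [-0.04  0.63  2.43  2.92  0.8  -0.12] 0.0 (array([-136.7,  -14. ,  107.8]), array([0.1668, 0.0142, 0.4652]))
0.28 [487.  97. 171.] [-0.18  0.61  2.44  2.77  0.78 -0.11] 0.018 (array([-107. ,   12.7,  105.4]), array([0.1668, 0.0142, 0.4652]))
0.28 [487.  57. 171.] [-0.33  0.59  2.44  2.58  0.75 -0.07] 0.033 (array([-77.3,  39.4, 102.9]), array([0.1668, 0.0142, 0.4652]))
0.28 [487.   7. 171.] [-0.52  0.6   2.44  2.37  0.77 -0.04] 0.031 (array([-40.3,  72.9,  99.8]), array([0.1668, 0.0142, 0.4652]))
0.28 [497. -23. 171.] [-0.61  0.63  2.43  2.32  0.83 -0.07] 0.0 (array([-12.7,  87.6, 104.5]), array([0.1668, 0.0142, 0.4652]))
0.28 [507. -23. 181.] [-0.59  0.58  2.4   2.28  0.77  0.01] 0.0 (array([ -3.3,  77.1, 103.7]), array([0.1668, 0.0142, 0.4652]))
```

Request:
{"fn": "drive_tool", "kwargs": {"deltas": [{"dx":-13,"dy":87,"dz":104,"wx":0.128,"wy":0.005,"wz":0.465,"fingers":40},{"dx":-13,"dy":87,"dz":104,"wx":0.128,"wy":0.005,"wz":0.465,"fingers":40},{"dx":-13,"dy":87,"dz":104,"wx":0.128,"wy":0.005,"wz":0.465,"fingers":40},{"dx":-13,"dy":87,"dz":104,"wx":0.128,"wy":0.005,"wz":0.465,"fingers":40},{"dx":-13,"dy":87,"dz":104,"wx":0.128,"wy":0.005,"wz":0.465,"fingers":40},{"dx":-13,"dy":87,"dz":104,"wx":0.128,"wy":0.005,"wz":0.465,"fingers":40}]}}

```text
time: 4.9
eef_pos: [497.1, -25.7, 166.2]
ee_rot: [-1.963, 1.44, -0.768]
ft_force: [-0.7, -0.1, 0.5]
grip_width: 0.456
grip_force: 0.0
```

Run:
```python
from d import *
to(flip(wheelpose(-.2,.24,32,82)),flip(wheelpose(-.2,.28,-3,82)))
```

```text
t 4.9 q [-0.59  0.6   2.41  2.3   0.75 -0.02] F [-0.7 -0.1  0.5] pos [497.1 -25.7 166.2]
[-158.6  -37.7    8. ] [ 0.0052  0.0001 -0.0046]
[-158.6  -29.4   42. ] [ 0.0452  0.     -0.0046]
```

Request:
{"fn": "drive_tool", "kwargs": {"deltas": [{"dx":-40,"dy":-9,"dz":-1,"wx":0,"wy":0,"wz":0,"fingers":40},{"dx":-80,"dy":-18,"dz":0,"wx":0,"wy":0,"wz":0,"fingers":40},{"dx":-120,"dy":-27,"dz":1,"wx":0,"wy":0,"wz":0,"fingers":40},{"dx":-159,"dy":-36,"dz":3,"wx":0,"wy":0,"wz":0,"fingers":40},{"dx":-159,"dy":-36,"dz":3,"wx":0,"wy":0,"wz":0,"fingers":40},{"dx":-159,"dy":-36,"dz":3,"wx":0,"wy":0,"wz":0,"fingers":40}]}}

```text
time: 5.5
eef_pos: [479.8, 142.4, 177.6]
ee_rot: [-1.97, 1.419, -0.774]
ft_force: [-0.4, -0.9, -0.4]
grip_width: 0.458
grip_force: 0.0
```

Run:
```python
from d import *
from plant import optics
to(flip(wheelpose(-.2,.24,32,82)),flip(wheelpose(-.2,.28,-3,82)))
a=optics.capture("side")["image"];b=optics.capture("top")["image"]
cv2.imwrite("pics/p3.png",np.hstack([cv2.resize(a[150:330,150:390],(400,300)),cv2.resize(b[120:300,110:350],(400,300))])[:,:,::-1])
```

```text
t 5.5 q [-0.01  0.57  2.41  2.93  0.69 -0.11] F [-0.4 -0.9 -0.4] pos [479.8 142.4 177.6]
[6.  1.9 8.8] [-0.0029  0.0049  0.01  ]
[ 6.1 10.4 42.7] [0.0371 0.0051 0.0099]
```

View pics/p3.png

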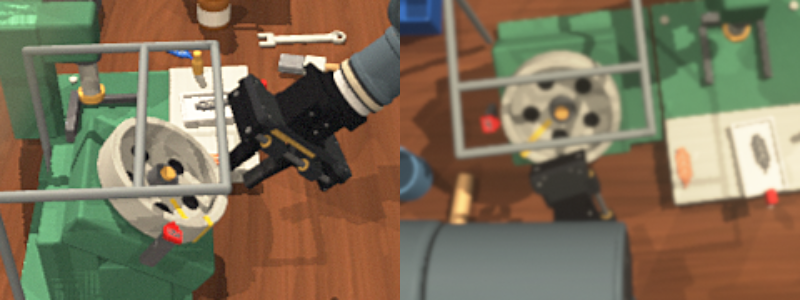

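The hand is at the near rim with the guard tube clear (tube corner at (230,185) in the left half, hand to its right). Moving in.

Request:
{"fn": "drive_tool", "kwargs": {"deltas": [{"dx":6,"dy":4,"dz":15,"wx":0.01,"wy":0.005,"wz":0.01,"fingers":40},{"dx":6,"dy":7,"dz":28,"wx":0.025,"wy":0.005,"wz":0.01,"fingers":40},{"dx":6,"dy":10,"dz":42,"wx":0.037,"wy":0.005,"wz":0.01,"fingers":40},{"dx":6,"dy":10,"dz":42,"wx":0.037,"wy":0.005,"wz":0.01,"fingers":40},{"dx":6,"dy":10,"dz":42,"wx":0.037,"wy":0.005,"wz":0.01,"fingers":40}]}}

```text
time: 6.1
eef_pos: [506.0, 136.1, 142.9]
ee_rot: [-1.932, 1.414, -0.797]
ft_force: [-0.9, -0.5, 0.2]
grip_width: 0.457
grip_force: 0.0
```

Run:
```python
from d import *
to(flip(wheelpose(-.2,.28,-3,82)))
```

```text
t 6.1 q [-0.03  0.72  2.39  2.94  0.85 -0.14] F [-0.9 -0.5  0.2] pos [506.  136.1 142.9]
[-2.8 -0.7  1.2] [ 0.0029 -0.0043 -0.0036]
```

Free of contact. Now closing the fingers.

Request:
{"fn": "drive_tool", "kwargs": {"deltas": [{"dx":-2,"dy":0,"dz":1,"wx":0,"wy":0,"wz":0,"fingers":5},{"dx":-2,"dy":0,"dz":1,"wx":0,"wy":0,"wz":0,"fingers":5},{"dx":-2,"dy":0,"dz":1,"wx":0,"wy":0,"wz":0,"fingers":5},{"dx":-2,"dy":0,"dz":1,"wx":0,"wy":0,"wz":0,"fingers":5},{"dx":-2,"dy":0,"dz":1,"wx":0,"wy":0,"wz":0,"fingers":5},{"dx":-2,"dy":0,"dz":1,"wx":0,"wy":0,"wz":0,"fingers":5}]}}

```text
time: 6.7
eef_pos: [507.6, 141.3, 145.2]
ee_rot: [-1.928, 1.401, -0.803]
ft_force: [0.8, 1.5, 8.3]
grip_width: 0.18
grip_force: 28.5
```

Run:
```python
from d import *
# measured pose relative to wheel frame; rotate about wheel axis (clockwise = -)
for a in np.arange(1,8)*.05:
    Q=np.eye(4);Q[:3,:3]=Rz(-a); to(Wm@Q@np.linalg.inv(Wm)@A)
print(tf(np.linalg.inv(Wm),A[:3,3]).round(1))
```

```text
t 6.7 q [-0.02  0.71  2.39  2.95  0.86 -0.14] F [0.8 1.5 8.3] pos [507.6 141.3 145.2]
[-4.  -0.2  0. ] [-0.0001  0.0142  0.0479]
[-8.  -0.5  0.1] [-0.0002  0.0284  0.0959]
[-11.9  -1.1   0.3] [-0.0003  0.0427  0.1438]
[-15.8  -1.9   0.5] [-0.0004  0.0569  0.1917]
[-19.7  -2.8   0.8] [-0.0005  0.0711  0.2397]
[-23.5  -3.9   1.1] [-0.0006  0.0853  0.2876]
[-27.3  -5.2   1.5] [-0.0007  0.0996  0.3355]
[[-78.5 -14.3   1.5]]
```

Request:
{"fn": "drive_tool", "kwargs": {"deltas": [{"dx":-4,"dy":-0.2,"dz":0,"wx":0,"wy":0.014,"wz":0.048,"fingers":5},{"dx":-8,"dy":-0.5,"dz":0.1,"wx":0,"wy":0.028,"wz":0.096,"fingers":5},{"dx":-11.9,"dy":-1.1,"dz":0.3,"wx":0,"wy":0.043,"wz":0.144,"fingers":5},{"dx":-15.8,"dy":-1.9,"dz":0.5,"wx":0,"wy":0.057,"wz":0.192,"fingers":5},{"dx":-19.7,"dy":-2.8,"dz":0.8,"wx":0,"wy":0.071,"wz":0.24,"fingers":5},{"dx":-23.5,"dy":-3.9,"dz":1.1,"wx":0,"wy":0.085,"wz":0.288,"fingers":5},{"dx":-27.3,"dy":-5.2,"dz":1.5,"wx":0,"wy":0.1,"wz":0.336,"fingers":5},{"dx":-27.3,"dy":-5.2,"dz":1.5,"wx":0,"wy":0.1,"wz":0.336,"fingers":5},{"dx":-27.3,"dy":-5.2,"dz":1.5,"wx":0,"wy":0.1,"wz":0.336,"fingers":5}]}}

```text
time: 7.6
eef_pos: [504.5, 169.2, 144.9]
ee_rot: [-1.61, 1.726, -0.742]
ft_force: [0.5, 0.3, 7.7]
grip_width: 0.179
grip_force: 28.5
```

```bash
cat >> h.py <<'E'
def marks():
    from plant import optics
    t=optics.capture("top");s=optics.capture("side");Wi=np.linalg.inv(Wm)
    for n,c,box in(("top",t,(155,150,255,235)),("side",s,(215,215,300,310))):
        for uv,st in blobs(c,(22,34),120,120,box,3)[0]:
            o=[]
            for h in(0,-28):
                q=tf(Wi,onplane(c,uv,tf(Wm,[0,0,h])[0],Wm[:3,2]))[0]; o+=[round(float(np.hypot(*q[:2]))),round(float(np.arctan2(-q[0],q[1])),3)]
            print(n,uv,st[4],"rim r,th",o[:2],"web r,th",o[2:])
    return t,s
E
python3 - <<'E'
from d import *
print(s["grip_force"],s["grip_width"]*87, tf(np.linalg.inv(Wm),A[:3,3]).round(1))
marks()
E
```

```text
t 7.6 q [0.17 0.7  2.34 3.29 0.79 0.09] F [0.5 0.3 7.7] pos [504.5 169.2 144.9]
28.46777033060789 15.567067120932228 [[-79.1  13.8   1.6]]
top [187.5, 194.5] 8 rim r,th [49, 0.161] web r,th [56, 0.35]
top [178.9, 201.4] 20 rim r,th [75, 0.312] web r,th [84, 0.427]
side [250.9, 273.6] 20 rim r,th [65, -0.08] web r,th [38, 0.338]
side [263.8, 286.1] 35 rim r,th [87, 0.287] web r,th [70, 0.674]
```

Stroke one worked: the wheel is at about 0.33. I'll open, arc back around the rim, and grip again.

Run:
```python
from d import *
for a in (.12,.24,.35):
    Q=np.eye(4);Q[:3,:3]=Rz(a); to(Wm@Q@np.linalg.inv(Wm)@A)
```

```text
t 7.7 q [0.17 0.7  2.34 3.29 0.79 0.09] F [-0.4  0.2  8.2] pos [504.5 169.1 144.9]
[ 9.6 -0.3  0.1] [ 0.0003 -0.0341 -0.1151]
[19.1 -1.8  0.6] [ 0.0006 -0.0681 -0.2301]
[27.6 -4.1  1.3] [ 0.0009 -0.0993 -0.3356]
```

Request:
{"fn": "drive_tool", "kwargs": {"deltas": [{"dx":0,"dy":0,"dz":0,"wx":0,"wy":0,"wz":0,"fingers":38},{"dx":0,"dy":0,"dz":0,"wx":0,"wy":0,"wz":0,"fingers":38},{"dx":0,"dy":0,"dz":0,"wx":0,"wy":0,"wz":0,"fingers":38},{"dx":9.6,"dy":-0.3,"dz":0.1,"wx":0,"wy":-0.034,"wz":-0.115,"fingers":38},{"dx":19.1,"dy":-1.8,"dz":0.6,"wx":0,"wy":-0.068,"wz":-0.23,"fingers":38},{"dx":27.6,"dy":-4.1,"dz":1.3,"wx":0,"wy":-0.099,"wz":-0.336,"fingers":38},{"dx":27.6,"dy":-4.1,"dz":1.3,"wx":0,"wy":-0.099,"wz":-0.336,"fingers":38},{"dx":27.6,"dy":-4.1,"dz":1.3,"wx":0,"wy":-0.099,"wz":-0.336,"fingers":38}]}}

```text
time: 8.5
eef_pos: [505.6, 140.1, 142.1]
ee_rot: [-1.932, 1.412, -0.796]
ft_force: [-0.2, 0.8, 0.6]
grip_width: 0.435
grip_force: 0.0
```

Request:
{"fn": "drive_tool", "kwargs": {"deltas": [{"dx":0,"dy":0,"dz":0,"wx":0,"wy":0,"wz":0,"fingers":5},{"dx":0,"dy":0,"dz":0,"wx":0,"wy":0,"wz":0,"fingers":5},{"dx":0,"dy":0,"dz":0,"wx":0,"wy":0,"wz":0,"fingers":5},{"dx":0,"dy":0,"dz":0,"wx":0,"wy":0,"wz":0,"fingers":5},{"dx":0,"dy":0,"dz":0,"wx":0,"wy":0,"wz":0,"fingers":5},{"dx":0,"dy":0,"dz":0,"wx":0,"wy":0,"wz":0,"fingers":5}]}}

```text
time: 9.1
eef_pos: [507.0, 141.8, 144.0]
ee_rot: [-1.932, 1.4, -0.801]
ft_force: [1.3, 3.7, 4.7]
grip_width: 0.198
grip_force: 28.2
```

Run:
```python
from d import *
for a in (.05,.10,.15,.20,.25,.30,.33):
    Q=np.eye(4);Q[:3,:3]=Rz(-a); to(Wm@Q@np.linalg.inv(Wm)@A)
print(tf(np.linalg.inv(Wm),A[:3,3]).round(1)); marks()
```

```text
t 9.1 q [-0.02  0.72  2.39  2.95  0.85 -0.14] F [1.3 3.7 4.7] pos [507.  141.8 144. ]
[-4.  -0.2  0.1] [-0.0001  0.0141  0.048 ]
[-8.1 -0.6  0.2] [-0.0002  0.0281  0.096 ]
[-12.   -1.3   0.3] [-0.0002  0.0422  0.1439]
[-16.   -2.1   0.6] [-0.0003  0.0563  0.1919]
[-19.9  -3.    0.9] [-0.0004  0.0703  0.2399]
[-23.8  -4.2   1.2] [-0.0005  0.0844  0.2879]
[-26.   -5.    1.4] [-0.0005  0.0928  0.3167]
[[-79.7 -13.7   0.8]]
top [187.9, 194.4] 7 rim r,th [48, 0.161] web r,th [55, 0.354]
side [251.0, 273.6] 22 rim r,th [65, -0.076] web r,th [38, 0.345]
side [263.8, 286.1] 36 rim r,th [87, 0.287] web r,th [70, 0.674]
```

Request:
{"fn": "drive_tool", "kwargs": {"deltas": [{"dx":-4,"dy":-0.2,"dz":0.1,"wx":0,"wy":0.014,"wz":0.048,"fingers":5},{"dx":-8,"dy":-0.6,"dz":0.2,"wx":0,"wy":0.028,"wz":0.096,"fingers":5},{"dx":-12,"dy":-1.3,"dz":0.3,"wx":0,"wy":0.042,"wz":0.144,"fingers":5},{"dx":-16,"dy":-2.1,"dz":0.6,"wx":0,"wy":0.056,"wz":0.192,"fingers":5},{"dx":-19.9,"dy":-3,"dz":0.9,"wx":0,"wy":0.07,"wz":0.24,"fingers":5},{"dx":-23.8,"dy":-4.2,"dz":1.2,"wx":0,"wy":0.084,"wz":0.288,"fingers":5},{"dx":-26,"dy":-5,"dz":1.4,"wx":0,"wy":0.093,"wz":0.317,"fingers":5},{"dx":-26,"dy":-5,"dz":1.4,"wx":0,"wy":0.093,"wz":0.317,"fingers":5},{"dx":-26,"dy":-5,"dz":1.4,"wx":0,"wy":0.093,"wz":0.317,"fingers":5}]}}

```text
time: 10.1
eef_pos: [504.0, 168.6, 143.7]
ee_rot: [-1.635, 1.707, -0.743]
ft_force: [0.4, 4.8, 7.0]
grip_width: 0.195
grip_force: 28.4
```

Run:
```python
from d import *
print(tf(np.linalg.inv(Wm),A[:3,3]).round(1)); t,s=marks()
print("pointer/centre/mark proj top",proj(t,tf(Wm,[[0,87,0],[0,0,0],[0,79,0]])).round(1).tolist(),"side",proj(s,tf(Wm,[[0,87,0],[0,0,0],[0,79,0],[0,40,-28]])).round(1).tolist())
print("red",blobs(t,(172,5),150,120,(130,150,200,235))[0],blobs(s,(172,5),150,120,(220,250,290,320))[0])
cv2.imwrite("pics/p4.png",np.hstack([cv2.resize(s["image"][240:315,215:315],(400,300),interpolation=2),cv2.resize(t["image"][150:225,145:245],(400,300),interpolation=2)])[:,:,::-1])
```

```text
t 10.1 q [0.16 0.7  2.34 3.26 0.8  0.08] F [0.4 4.8 7. ] pos [504.  168.6 143.7]
[[-80.2  13.2   0.8]]
top [193.3, 185.3] 3 rim r,th [34, -0.423] web r,th [35, -0.089]
top [174.0, 193.3] 14 rim r,th [79, 0.01] web r,th [85, 0.141]
side [245.9, 272.1] 18 rim r,th [68, -0.245] web r,th [37, 0.013]
side [254.1, 280.1] 13 rim r,th [78, 0.028] web r,th [53, 0.389]
pointer/centre/mark proj top [[170.6, 193.4], [207.1, 189.2], [174.0, 193.0]] side [[253.2, 283.3], [253.1, 250.7], [253.1, 280.1], [245.7, 273.1]]
red [([163.2, 193.9], [158, 189, 12, 11, 95])] [([252.9, 289.6], [248, 284, 11, 13, 90])]
```

View pics/p4.png

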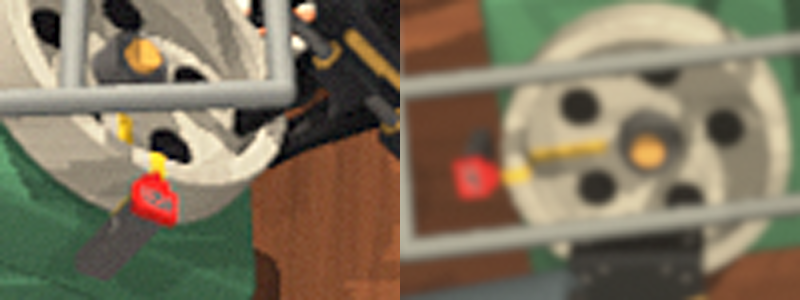

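The mark is at the pointer: (515,175) against the red tip at (497,178) in the right half, leaving about 0.015 rad. One small correction, then release and back out along the axis.

Request:
{"fn": "drive_tool", "kwargs": {"deltas": [{"dx":-1.3,"dy":-0.1,"dz":0,"wx":0,"wy":0.005,"wz":0.016,"fingers":5},{"dx":-1.3,"dy":-0.1,"dz":0,"wx":0,"wy":0.005,"wz":0.016,"fingers":5},{"dx":-1.3,"dy":-0.1,"dz":0,"wx":0,"wy":0.005,"wz":0.016,"fingers":5},{"dx":-1.3,"dy":-0.1,"dz":0,"wx":0,"wy":0.005,"wz":0.016,"fingers":38},{"dx":-1.3,"dy":-0.1,"dz":0,"wx":0,"wy":0.005,"wz":0.016,"fingers":38},{"dx":-1.3,"dy":-0.1,"dz":0,"wx":0,"wy":0.005,"wz":0.016,"fingers":38}]}}

```text
time: 10.8
eef_pos: [502.5, 167.8, 141.8]
ee_rot: [-1.618, 1.733, -0.737]
ft_force: [-0.3, 0.3, -0.7]
grip_width: 0.385
grip_force: 0.0
```

Run:
```python
from d import *
marks()
B=A.copy();B[:3,3]+=Wm[:3,2]*35; C=B.copy(); C[:3,3]+=[0,-160,0]
k=np.load("k.npy")
for m in(B,C): print(m[:3,3],*ik(m,[s["qpos"]],k))
to(B,C)
# handle grasp: tool down, x along press x
Mh=np.eye(4);yw=P[2];x=np.array([np.cos(yw),np.sin(yw),0]);Mh[:3,:3]=np.c_[x,np.cross([0,0,-1],x),[0,0,-1]]
Mh[:3,3]=[460,-149,200]
for sgn in (1,-1):
    N=Mh.copy();N[:3,:2]*=sgn; print(sgn,*ik(N,[s["qpos"],[-.3,.5,1.5,0,1.1,0],[-.3,.5,1.5,0,1.1,1.2]],k),delta_to(A,N))
```

```text
t 10.8 q [0.17 0.7  2.34 3.28 0.79 0.09] F [-0.3  0.3 -0.7] pos [502.5 167.8 141.8]
top [193.0, 185.2] 4 rim r,th [34, -0.425] web r,th [35, -0.097]
top [174.0, 193.3] 14 rim r,th [79, 0.01] web r,th [85, 0.141]
side [245.8, 271.8] 19 rim r,th [68, -0.251] web r,th [36, 0.007]
side [253.8, 280.1] 15 rim r,th [78, 0.019] web r,th [53, 0.374]
[482.55273581 165.91519837 170.47646779] [0.17 0.61 2.37 3.3  0.73 0.07] 0.0
[482.55273581   5.91519837 170.47646779] [-0.42  0.57  2.44  2.62  0.7   0.2 ] 0.053
[  0.2  -9.6 -33.7] [ 0. -0. -0.]
[159.6 -22.7 -38.1] [ 0. -0. -0.]
1 [-0.54  0.41  1.83 -0.    0.91  0.93] 0.0 (array([312.2, -43.8, -78.5]), array([-0.7225, -0.6903, -1.6073]))
-1 [-0.54  0.41  1.83  0.    0.91 -2.21] 0.0 (array([312.2, -43.8, -78.5]), array([-0.6619,  0.6928,  1.3081]))
```

Request:
{"fn": "drive_tool", "kwargs": {"deltas": [{"dx":0,"dy":-4,"dz":-15,"wx":0,"wy":0,"wz":0,"fingers":40},{"dx":0,"dy":-10,"dz":-34,"wx":0,"wy":0,"wz":0,"fingers":40},{"dx":0,"dy":-10,"dz":-34,"wx":-0.02,"wy":0,"wz":0,"fingers":40},{"dx":40,"dy":-14,"dz":-35,"wx":-0.04,"wy":0,"wz":0,"fingers":40},{"dx":80,"dy":-20,"dz":-34,"wx":-0.04,"wy":0,"wz":0,"fingers":40},{"dx":120,"dy":-26,"dz":-33,"wx":-0.04,"wy":0,"wz":0,"fingers":40},{"dx":160,"dy":-32,"dz":-32,"wx":-0.04,"wy":0,"wz":0,"fingers":40},{"dx":190,"dy":-35,"dz":-32,"wx":-0.04,"wy":0,"wz":0,"fingers":40},{"dx":190,"dy":-35,"dz":-32,"wx":-0.04,"wy":0,"wz":0,"fingers":40}]}}

```text
time: 11.8
eef_pos: [496.2, -30.5, 174.1]
ee_rot: [-1.636, 1.764, -0.714]
ft_force: [0.5, -0.1, 0.0]
grip_width: 0.459
grip_force: 0.0
```

```bash
cat >> h.py <<'E'
def down(x,y,z,yaw):
    M=np.eye(4);a=np.array([np.cos(yaw),np.sin(yaw),0]);M[:3,:3]=np.c_[a,np.cross([0,0,-1],a),[0,0,-1]];M[:3,3]=[x,y,z];return M
E
python3 - <<'E'
from d import *
t,sd=marks()
cv2.imwrite("/tmp/a.png",t["image"])
k=np.load("k.npy")
V=down(400,-150,230,P[2]+.06); print(*ik(V,[[-.3,.5,1.5,0,1.1,1.2]],k)); to(V)
H=cv2.cvtColor(t["image"],cv2.COLOR_RGB2HSV)
print("red",blobs(t,(172,5),150,120,(300,220,380,260))[0],blobs(sd,(172,5),150,120,(290,190,330,230))[0])
E
```

```text
t 11.8 q [-0.53  0.58  2.42  2.51  0.74  0.21] F [ 0.5 -0.1  0. ] pos [496.2 -30.5 174.1]
top [193.0, 185.2] 4 rim r,th [34, -0.425] web r,th [35, -0.097]
top [174.1, 193.4] 13 rim r,th [79, 0.014] web r,th [85, 0.145]
side [251.3, 254.7] 3 rim r,th [14, -0.311] web r,th [23, 2.512]
side [245.9, 271.9] 19 rim r,th [68, -0.247] web r,th [37, 0.013]
side [253.8, 280.1] 15 rim r,th [78, 0.019] web r,th [53, 0.374]
[-0.62  0.29  1.92 -0.    0.93  0.79] 0.0
[ 118.2   11.5 -111.9] [-0.6795 -0.6905 -1.6781]
red [] [([302.3, 198.8], [301, 198, 4, 3, 10]), ([305.7, 208.7], [301, 206, 9, 5, 25])]
```

Request:
{"fn": "drive_tool", "kwargs": {"deltas": [{"dx":118,"dy":-25,"dz":-145,"wx":-0.68,"wy":-0.69,"wz":-1.678,"fingers":45},{"dx":118,"dy":-25,"dz":-145,"wx":-0.68,"wy":-0.69,"wz":-1.678,"fingers":45},{"dx":118,"dy":-25,"dz":-145,"wx":-0.68,"wy":-0.69,"wz":-1.678,"fingers":45},{"dx":118,"dy":-25,"dz":-145,"wx":-0.68,"wy":-0.69,"wz":-1.678,"fingers":45},{"dx":118,"dy":-25,"dz":-145,"wx":-0.68,"wy":-0.69,"wz":-1.678,"fingers":45},{"dx":118,"dy":-25,"dz":-145,"wx":-0.68,"wy":-0.69,"wz":-1.678,"fingers":45},{"dx":118,"dy":-25,"dz":-145,"wx":-0.68,"wy":-0.69,"wz":-1.678,"fingers":45},{"dx":118,"dy":-25,"dz":-145,"wx":-0.68,"wy":-0.69,"wz":-1.678,"fingers":45},{"dx":118,"dy":-25,"dz":-145,"wx":-0.68,"wy":-0.69,"wz":-1.678,"fingers":45},{"dx":118,"dy":-25,"dz":-145,"wx":-0.68,"wy":-0.69,"wz":-1.678,"fingers":45}]}}

```text
time: 12.9
eef_pos: [399.2, -147.6, 279.5]
ee_rot: [-2.576, 0.847, -0.427]
ft_force: [0.2, 0.4, 0.2]
grip_width: 0.518
grip_force: 0.0
```

Run:
```python
from d import *
to(down(380,-200,250,P[2]+.06))
```

```text
t 12.9 q [-0.98  0.17  2.04  0.6   1.02  0.88] F [0.2 0.4 0.2] pos [ 399.2 -147.6  279.5]
[12.7 61.7  4. ] [-0.3831 -0.3466 -0.7728]
```

Request:
{"fn": "drive_tool", "kwargs": {"deltas": [{"dx":0,"dy":12,"dz":20,"wx":-0.383,"wy":-0.347,"wz":-0.773,"fingers":45},{"dx":0,"dy":12,"dz":20,"wx":-0.383,"wy":-0.347,"wz":-0.773,"fingers":45},{"dx":0,"dy":12,"dz":20,"wx":-0.383,"wy":-0.347,"wz":-0.773,"fingers":45},{"dx":0,"dy":12,"dz":20,"wx":-0.383,"wy":-0.347,"wz":-0.773,"fingers":45},{"dx":0,"dy":12,"dz":20,"wx":-0.383,"wy":-0.347,"wz":-0.773,"fingers":45},{"dx":0,"dy":12,"dz":20,"wx":-0.383,"wy":-0.347,"wz":-0.773,"fingers":45},{"dx":0,"dy":12,"dz":20,"wx":-0.383,"wy":-0.347,"wz":-0.773,"fingers":45},{"dx":0,"dy":12,"dz":20,"wx":-0.383,"wy":-0.347,"wz":-0.773,"fingers":45}]}}

```text
time: 13.7
eef_pos: [401.3, -149.8, 255.8]
ee_rot: [-3.128, -0.237, -0.001]
ft_force: [0.1, 0.2, -0.9]
grip_width: 0.517
grip_force: 0.0
```

```bash
cat >> h.py <<'E'
def linefit(t,e): pass
E
python3 - <<'E'
from d import *
from plant import optics
t=optics.capture("top");sd=optics.capture("side")
# initial (unobstructed) picture is still valid for the tray
t0=dict(np.load("top0.npz"));s0=dict(np.load("side0.npz"))
for c,b in((t,(300,220,380,260)),(sd,(290,190,330,230))): print(blobs(c,(172,5),150,120,b)[0])
# red block, top face: project block model for check
Ti=np.linalg.inv(T)
bl,m=blobs(t0,(172,5),120,90,(320,225,345,250)); ys,xs=np.nonzero(m); print("red rows",ys.min(),ys.max(),"cols",xs.min(),xs.max())
bl,ms=blobs(s0,(172,5),120,90,(295,190,320,225)); ys2,xs2=np.nonzero(ms); print("side rows",ys2.min(),ys2.max(),"cols",xs2.min(),xs2.max())
# predict extents for candidate tray pose: origin o (press frame), yaw
def ext(c,o,yaw):
    M=T@np.block([[Rz(yaw),np.array([[o[0]],[o[1]],[30]])],[0,0,0,1]])
    V=[[-70+a,b,h] for a in(-12,12) for b in(-7,7) for h in(10,50)]
    q=proj(c,tf(M,V)); return np.r_[q.min(0),q.max(0)]
from scipy.optimize import least_squares
f=lambda v:np.r_[ext(t0,v[:2],v[2])-[xs.min()-.2,ys.min()-.2,xs.max()+.2,ys.max()+.2],ext(s0,v[:2],v[2])-[xs2.min()-.2,ys2.min()-.2,xs2.max()+.2,ys2.max()+.2]]
for yw in(.0,.04,.08):
    r=least_squares(lambda v:f([v[0],v[1],yw]),[-130,-140]); o=r.x; print(yw,o.round(1),"handle",(o-70*np.array([np.cos(yw),np.sin(yw)])).round(1),r.fun.round(1))
# tray left/right edges in t0: rows profile along tray
H=cv2.cvtColor(t0["image"],cv2.COLOR_RGB2HSV)
for r_ in range(200,232,6): print(r_,H[r_,300:350,2].tolist())
E
```

```text
t 13.7 q [-0.62  0.25  1.89  0.    1.01  0.79] F [ 0.1  0.2 -0.9] pos [ 401.3 -149.8  255.8]
[]
[([305.1, 203.7], [301, 197, 9, 14, 111])]
red rows 234 242 cols 329 336
side rows 198 211 cols 301 309
0.0 [-129.5 -149. ] handle [-199.5 -149. ] [-0.7 -1.6  0.4  1.5 -0.5 -0.9  0.6  0.4]
0.04 [-129.6 -146.2] handle [-199.5 -149. ] [-0.9 -1.6  0.5  1.6 -0.6 -1.   0.7  0.5]
0.08 [-129.7 -143.4] handle [-199.5 -149. ] [-1.  -1.7  0.7  1.7 -0.7 -1.1  0.8  0.6]
200 [231, 233, 240, 244, 243, 230, 202, 186, 201, 233, 249, 252, 253, 253, 254, 254, 254, 254, 254, 253, 252, 248, 239, 228, 226, 238, 250, 253, 253, 253, 253, 253, 247, 236, 240, 246, 244, 242, 244, 246, 247, 247, 247, 246, 245, 241, 235, 231, 222, 203]
206 [235, 232, 235, 241, 246, 247, 244, 231, 204, 198, 224, 246, 252, 253, 253, 254, 254, 253, 253, 248, 226, 180, 161, 168, 178, 183, 180, 178, 195, 229, 249, 253, 252, 247, 233, 234, 244, 246, 244, 245, 246, 247, 246, 243, 238, 230, 226, 230, 233, 236]
212 [239, 234, 234, 237, 242, 246, 247, 244, 232, 207, 195, 221, 244, 252, 253, 253, 254, 254, 254, 253, 252, 245, 216, 175, 160, 164
[... 186 characters left out ...]
 209, 237, 250, 253, 253, 254, 254, 254, 254, 253, 252, 246, 231, 207, 176, 159, 164, 169, 179, 221, 247, 252, 253, 252, 247, 237, 239, 245, 244, 242, 241, 240, 240, 241, 241, 241, 241, 241]
224 [245, 241, 236, 234, 234, 238, 243, 247, 248, 245, 234, 210, 190, 198, 229, 248, 252, 253, 254, 254, 253, 253, 253, 253, 253, 253, 253, 250, 242, 240, 248, 252, 253, 253, 253, 253, 253, 249, 238, 234, 242, 244, 242, 239, 239, 239, 239, 239, 239, 239]
230 [240, 240, 237, 235, 234, 234, 236, 242, 246, 247, 245, 234, 208, 186, 185, 212, 239, 250, 252, 253, 253, 253, 253, 253, 253, 253, 253, 253, 253, 254, 253, 253, 253, 253, 253, 253, 253, 253, 249, 237, 232, 242, 246, 244, 240, 240, 239, 240, 240, 239]
```

Run:
```python
from d import *
t0=dict(np.load("top0.npz")); Ti=np.linalg.inv(T)
rows=np.array([200,206,212,218,224,230]); L=[307.1,308.6,310,311.1,312.2,313.5]; Rr=[333.1,334.4,335.6,337.2,338.7,340]
l=np.array([tf(Ti,onz(t0,(c,r),33))[0] for c,r in zip(L,rows)]); r=np.array([tf(Ti,onz(t0,(c,r),33))[0] for c,r in zip(Rr,rows)])
for e in(l,r): p=np.polyfit(e[:,0],e[:,1],1); print("yaw rel",np.arctan(p[0]).round(3),"y at -130",np.polyval(p,-130).round(1))
h=tf(T,[-200,-148.5,0])[0]; print("handle world",h.round(1),"yaw",P[2])
for yw in(.1,):
  G=down(h[0],h[1],69,P[2]+yw); Gu=G.copy();Gu[2,3]=140; to(Gu,G)
k=np.load("k.npy"); q=s["qpos"]
home=tf(T,[-30,-130,0])[0]
for m in(G,down(home[0],home[1],62,P[2])): print(*ik(m,[q],k))
```

```text
t 13.8 q [-0.63  0.25  1.89  0.    1.01  0.79] F [-0.1  0.2 -0.6] pos [ 401.1 -151.3  256. ]
yaw rel 0.071 y at -130 -103.1
yaw rel 0.085 y at -130 -172.6
handle world [ 461.  -148.6    0. ] yaw 0.09457736731177412
[ 59.5   6.7 116. ] [-0.004  -0.0016 -0.0462]
[ 59.4   6.9 187. ] [-0.004  -0.0016 -0.0462]
[-0.54  0.65  1.92 -0.    0.57  0.83] 0.0
[-0.35  0.78  1.52  0.    0.84  1.12] 0.0
```

Request:
{"fn": "drive_tool", "kwargs": {"deltas": [{"dx":60,"dy":5,"dz":20,"wx":-0.004,"wy":-0.002,"wz":-0.026,"fingers":45},{"dx":60,"dy":5,"dz":60,"wx":-0.004,"wy":-0.002,"wz":-0.026,"fingers":45},{"dx":60,"dy":5,"dz":100,"wx":-0.004,"wy":-0.002,"wz":-0.026,"fingers":45},{"dx":60,"dy":5,"dz":130,"wx":-0.004,"wy":-0.002,"wz":-0.026,"fingers":45},{"dx":60,"dy":5,"dz":130,"wx":-0.004,"wy":-0.002,"wz":-0.026,"fingers":45},{"dx":60,"dy":5,"dz":130,"wx":-0.004,"wy":-0.002,"wz":-0.026,"fingers":45}]}}

```text
time: 14.4
eef_pos: [461.3, -148.6, 126.4]
ee_rot: [3.129, 0.271, -0.002]
ft_force: [0.8, -0.8, 0.9]
grip_width: 0.516
grip_force: 0.0
```

Run:
```python
from d import *
from plant import optics
h=tf(T,[-200,-147,0])[0];to(down(h[0],h[1],69,P[2]+.08))
c=optics.capture("side"); cv2.imwrite("pics/p5.png",cv2.resize(c["image"][130:250,200:360],(800,600),interpolation=2)[:,:,::-1])
```

```text
t 14.4 q [-0.54  0.54  1.89 -0.    0.72  0.86] F [ 0.8 -0.8  0.9] pos [ 461.3 -148.6  126.4]
[-0.2 -1.6 57.4] [ 0.0007  0.001  -0.002 ]
```

View pics/p5.png

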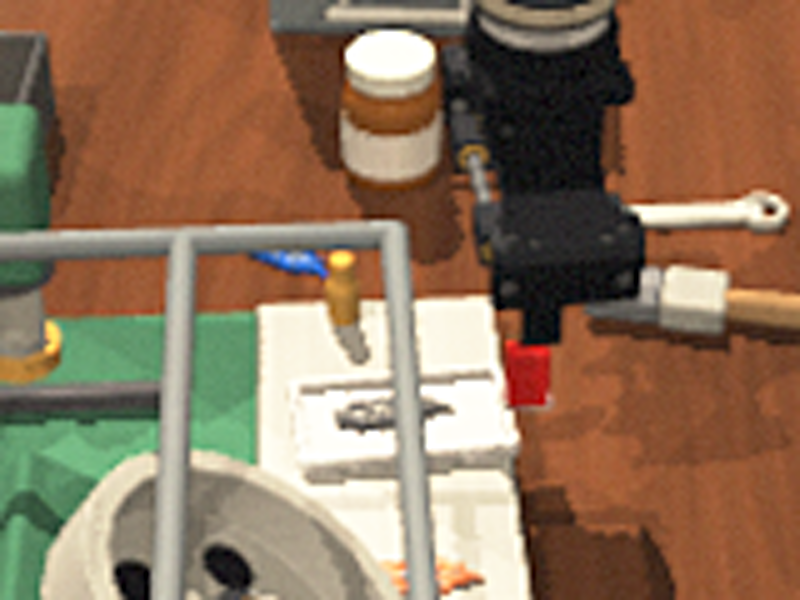

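The fingers stand centred just above the red handle (528,375), and nothing else is near them. Lowering and closing.

Request:
{"fn": "drive_tool", "kwargs": {"deltas": [{"dx":2,"dy":-1,"dz":20,"wx":0,"wy":0,"wz":0,"fingers":45},{"dx":2,"dy":-1,"dz":40,"wx":0,"wy":0,"wz":0,"fingers":45},{"dx":2,"dy":-1,"dz":57,"wx":0,"wy":0,"wz":0,"fingers":45},{"dx":2,"dy":-1,"dz":57,"wx":0,"wy":0,"wz":0,"fingers":45},{"dx":2,"dy":-1,"dz":57,"wx":0,"wy":0,"wz":0,"fingers":45}]}}

```text
time: 14.95
eef_pos: [464.4, -147.7, 71.0]
ee_rot: [3.126, 0.273, 0.004]
ft_force: [0.5, 0.1, -0.3]
grip_width: 0.515
grip_force: 0.0
```

Request:
{"fn": "drive_tool", "kwargs": {"deltas": [{"dx":0,"dy":0,"dz":0,"wx":0,"wy":0,"wz":0,"fingers":8},{"dx":0,"dy":0,"dz":0,"wx":0,"wy":0,"wz":0,"fingers":8},{"dx":0,"dy":0,"dz":0,"wx":0,"wy":0,"wz":0,"fingers":8},{"dx":0,"dy":0,"dz":0,"wx":0,"wy":0,"wz":0,"fingers":8},{"dx":0,"dy":0,"dz":0,"wx":0,"wy":0,"wz":0,"fingers":8},{"dx":0,"dy":0,"dz":0,"wx":0,"wy":0,"wz":0,"fingers":8}]}}

```text
time: 15.55
eef_pos: [463.8, -147.3, 69.7]
ee_rot: [3.127, 0.273, 0.001]
ft_force: [0.4, -1.1, 3.0]
grip_width: 0.159
grip_force: 30.0
```

Run:
```python
from d import *
from plant import optics
# tray edges now (top view)
t=optics.capture("top"); V=cv2.cvtColor(t["image"],cv2.COLOR_RGB2HSV)[...,2]
for r in(200,206,212,218,224): print(r,300+V[r,300:318].argmin(),330+V[r,330:345].argmin())
print(tf(np.linalg.inv(T),A[:3,3]).round(1),s["ee_rot"], R.from_matrix(A[:3,:3]).as_euler('ZYX')[0]-P[2])
```

```text
t 15.55 q [-0.54  0.65  1.92 -0.    0.58  0.86] F [ 0.4 -1.1  3. ] pos [ 463.8 -147.3   69.7]
200 317 339
206 311 343
212 317 340
218 317 343
224 314 344
[[-197.1 -147.5   69.7]] [3.12717414e+00 2.73135247e-01 6.64577212e-04] 0.07966573067437056
```

Run:
```python
from d import *
for x,y,yw in((-187,-143,.06),(-175,-138,.03),(-160,-132,.01),(-145,-130,0),(-125,-130,0),(-105,-130,0)):
    p=tf(T,[x,y,69.7])[0]; to(down(*p,P[2]+yw))
```

```text
t 15.6 q [-0.54  0.65  1.92 -0.    0.58  0.86] F [ 0.  -1.3  3.3] pos [ 463.8 -147.3   69.7]
[10.4 -3.7 -0. ] [ 0.0025 -0.0002  0.0197]
[22.8 -7.7 -0. ] [ 0.0025 -0.0002  0.0497]
[ 38.2 -12.5  -0. ] [ 0.0025 -0.0003  0.0697]
[ 53.3 -13.3  -0. ] [ 0.0025 -0.0003  0.0797]
[ 73.3 -11.7  -0. ] [ 0.0025 -0.0003  0.0797]
[ 93.2 -10.1  -0. ] [ 0.0025 -0.0003  0.0797]
```

Request:
{"fn": "drive_tool", "kwargs": {"deltas": [{"dx":5,"dy":-2,"dz":0,"wx":0,"wy":0,"wz":0.01,"fingers":8},{"dx":10.5,"dy":-3.7,"dz":0,"wx":0,"wy":0,"wz":0.02,"fingers":8},{"dx":16.5,"dy":-5.7,"dz":0,"wx":0,"wy":0,"wz":0.035,"fingers":8},{"dx":23,"dy":-7.7,"dz":0,"wx":0,"wy":0,"wz":0.05,"fingers":8},{"dx":30,"dy":-10,"dz":0,"wx":0,"wy":0,"wz":0.06,"fingers":8},{"dx":38,"dy":-12.5,"dz":0,"wx":0,"wy":0,"wz":0.07,"fingers":8},{"dx":46,"dy":-13.2,"dz":0,"wx":0,"wy":0,"wz":0.08,"fingers":8},{"dx":53,"dy":-13.3,"dz":0,"wx":0,"wy":0,"wz":0.08,"fingers":8},{"dx":53,"dy":-13.3,"dz":0,"wx":0,"wy":0,"wz":0.08,"fingers":8}]}}

```text
time: 16.5
eef_pos: [510.8, -123.6, 69.7]
ee_rot: [-3.138, -0.15, 0.01]
ft_force: [-5.5, -0.7, 10.0]
grip_width: 0.154
grip_force: 30.0
```

```bash
cat >> h.py <<'E'
def greendark(c): pass
E
python3 - <<'E'
from d import *
from plant import optics
t=optics.capture("top"); np.savez("t1.npz",**t)
Ti=np.linalg.inv(T); print(tf(Ti,A[:3,3]).round(1))
# tray front part over bed: bright, low-saturation beyond the step
H=cv2.cvtColor(t["image"],cv2.COLOR_RGB2HSV); m=((H[...,1]<60)&(H[...,2]>150)).astype(np.uint8)
m[:120]=0;m[250:]=0;m[:,:262]=0;m[:,375:]=0
n,l,st,ce=cv2.connectedComponentsWithStats(m); 
c=max(cv2.findContours(m,0,1)[0],key=cv2.contourArea)[:,0]
for u in range(285,350,5):
    r=np.nonzero(m[:,u])[0]; print(u,r.min(),tf(Ti,onz(t,(u,r.min()),40))[0,:2].round(1),end='; ')
for x in(-60,-30,-10): 
    p=tf(T,[-130,-130,200])
to(*[down(*tf(T,[x,-130,69.7])[0],P[2]) for x in(-105,-70,-37,-29)])
E
```

```text
t 16.5 q [-0.45  0.67  1.81 -0.    0.66  1.03] F [-5.5 -0.7 10. ] pos [ 510.8 -123.6   69.7]
[[-148.  -128.3   69.7]]
285 206 [-96.3 -37.4]; Traceback (most recent call last):
  File "<stdin>", line 11, in <module>
    return umr_minimum(a, axis, None, out, keepdims, initial, where)
ValueError: zero-size array to reduction operation minimum which has no identity
```

Run:
```python
from d import *
to(*[down(*tf(T,[x,-130,69.7])[0],P[2]) for x in(-105,-70,-37)])
```

```text
t 16.55 q [-0.45  0.67  1.81 -0.    0.66  1.03] F [-6.3  1.   8. ] pos [ 510.8 -123.5   69.7]
[43.   1.8 -0.3] [-0.0006  0.0059  0.0011]
[78.   1.8 -0.5] [-0.0006  0.0059  0.0011]
[111.    1.9  -0.7] [-0.0006  0.0059  0.0011]
```

Request:
{"fn": "drive_tool", "kwargs": {"deltas": [{"dx":7,"dy":0,"dz":-0.4,"wx":0,"wy":0,"wz":0,"fingers":8},{"dx":15,"dy":0.5,"dz":-0.7,"wx":0,"wy":0,"wz":0,"fingers":8},{"dx":23,"dy":1,"dz":-0.8,"wx":0,"wy":0,"wz":0,"fingers":8},{"dx":31,"dy":1.5,"dz":-0.8,"wx":0,"wy":0,"wz":0,"fingers":8},{"dx":39,"dy":1.8,"dz":-0.9,"wx":0,"wy":0,"wz":0,"fingers":8},{"dx":47,"dy":1.8,"dz":-0.9,"wx":0,"wy":0,"wz":0,"fingers":8},{"dx":54,"dy":1.8,"dz":-1,"wx":0,"wy":0,"wz":0,"fingers":8},{"dx":54,"dy":1.8,"dz":-1,"wx":0,"wy":0,"wz":0,"fingers":8},{"dx":54,"dy":1.8,"dz":-1,"wx":0,"wy":0,"wz":0,"fingers":8}]}}

```text
time: 17.45
eef_pos: [567.4, -121.2, 70.0]
ee_rot: [3.136, 0.149, -0.001]
ft_force: [0.0, 0.5, -4.5]
grip_width: 0.154
grip_force: 30.0
```

Run:
```python
from d import *
from plant import optics
Ti=np.linalg.inv(T)
print(tf(Ti,A[:3,3]).round(1),s["grip_force"],s["torque"].round(2))
to(*[down(*tf(T,[x,-130,69.7])[0],P[2]) for x in(-70,-37,-29)])
t=optics.capture("top");H=cv2.cvtColor(t["image"],cv2.COLOR_RGB2HSV)
# white tray between rails, beyond the step: list columns on rows
m=((H[...,1]<60)&(H[...,2]>150))
for r in range(140,186,4):
    c=np.nonzero(m[r,285:355])[0]+285
    if len(c): print(r,c.min(),c.max(),[tf(Ti,onz(t,(u,r),37))[0,:2].round(0).tolist() for u in(c.min(),c.max())])
```

```text
t 17.45 q [-0.4   0.72  1.68 -0.    0.75  1.08] F [ 0.   0.5 -4.5] pos [ 567.4 -121.2   70. ]
[[ -91.5 -131.3   70. ]] 29.991321517154574 [ 0.05  0.3  -0.01]
[21.5 -1.3  0.2] [0.0017 0.0007 0.0002]
[54.5 -1.3  0.2] [0.0017 0.0007 0.0002]
[62.5 -1.3  0.2] [0.0017 0.0007 0.0002]
156 300 308 [[38.0, -96.0], [36.0, -118.0]]
160 300 307 [[27.0, -94.0], [25.0, -113.0]]
164 301 305 [[15.0, -96.0], [14.0, -107.0]]
168 301 304 [[4.0, -94.0], [3.0, -102.0]]
```

Request:
{"fn": "drive_tool", "kwargs": {"deltas": [{"dx":8,"dy":-0.5,"dz":0,"wx":0,"wy":0,"wz":0,"fingers":8},{"dx":16,"dy":-1,"dz":0,"wx":0,"wy":0,"wz":0,"fingers":8},{"dx":24,"dy":-1.3,"dz":0,"wx":0,"wy":0,"wz":0,"fingers":8},{"dx":32,"dy":-1.3,"dz":0,"wx":0,"wy":0,"wz":0,"fingers":8},{"dx":40,"dy":-1.3,"dz":0,"wx":0,"wy":0,"wz":0,"fingers":8},{"dx":48,"dy":-1.3,"dz":0,"wx":0,"wy":0,"wz":0,"fingers":8},{"dx":53,"dy":-1.3,"dz":0,"wx":0,"wy":0,"wz":0,"fingers":8},{"dx":55,"dy":-1.3,"dz":0,"wx":0,"wy":0,"wz":0,"fingers":8},{"dx":55,"dy":-1.3,"dz":0,"wx":0,"wy":0,"wz":0,"fingers":8}]}}

```text
time: 18.4
eef_pos: [622.1, -114.8, 70.3]
ee_rot: [3.136, 0.149, -0.0]
ft_force: [-0.4, 0.0, -5.5]
grip_width: 0.158
grip_force: 30.0
```

```bash
cat > f.py <<'E'
from d import *
from plant import optics
Ti=np.linalg.inv(T)
print(tf(Ti,A[:3,3]).round(1),s["grip_force"],s["torque"].round(2))
t=optics.capture("top");H=cv2.cvtColor(t["image"],cv2.COLOR_RGB2HSV)
m=((H[...,1]<60)&(H[...,2]>150))
for r in range(134,176,4):
    c=np.nonzero(m[r,290:345])[0]+290
    if len(c): print(r,c.min(),c.max(),[tf(Ti,onz(t,(u,r),34))[0,:2].round(0).tolist() for u in(c.min(),c.max())])
E
python3 f.py
```

```text
t 18.4 q [-0.36  0.76  1.54 -0.    0.84  1.12] F [-0.4  0.  -5.5] pos [ 622.1 -114.8   70.3]
[[ -36.4 -130.1   70.3]] 29.991224692203104 [ 0.    0.27 -0.  ]
138 297 301 [[91.0, -95.0], [90.0, -106.0]]
142 297 300 [[80.0, -93.0], [79.0, -101.0]]
```

Request:
{"fn": "drive_tool", "kwargs": {"deltas": [{"dx":1,"dy":0,"dz":1.5,"wx":0,"wy":0,"wz":0,"fingers":8},{"dx":1,"dy":0,"dz":3,"wx":0,"wy":0,"wz":0,"fingers":8},{"dx":1,"dy":0,"dz":4.5,"wx":0,"wy":0,"wz":0,"fingers":8},{"dx":1,"dy":0,"dz":6,"wx":0,"wy":0,"wz":0,"fingers":8},{"dx":1,"dy":0,"dz":6,"wx":0,"wy":0,"wz":0,"fingers":8},{"dx":1,"dy":0,"dz":6,"wx":0,"wy":0,"wz":0,"fingers":8}]}}

```text
time: 19.05
eef_pos: [622.9, -114.8, 64.3]
ee_rot: [3.136, 0.148, -0.0]
ft_force: [0.0, 0.6, -5.3]
grip_width: 0.16
grip_force: 30.0
```

```bash
python3 f.py
```

```text
t 19.05 q [-0.36  0.77  1.54 -0.    0.83  1.12] F [ 0.   0.6 -5.3] pos [ 622.9 -114.8   64.3]
[[ -35.6 -130.2   64.3]] 29.99141070060432 [ 0.03  0.27 -0.01]
138 297 301 [[91.0, -95.0], [90.0, -106.0]]
142 297 300 [[80.0, -93.0], [79.0, -101.0]]
```

Request:
{"fn": "drive_tool", "kwargs": {"deltas": [{"dx":0,"dy":0,"dz":0.5,"wx":0,"wy":0,"wz":0,"fingers":8},{"dx":0,"dy":0,"dz":1,"wx":0,"wy":0,"wz":0,"fingers":8},{"dx":0,"dy":0,"dz":1,"wx":0,"wy":0,"wz":0,"fingers":8}]}}

```text
time: 19.4
eef_pos: [623.1, -114.9, 63.7]
ee_rot: [3.136, 0.148, 0.0]
ft_force: [-1.3, 0.1, -3.0]
grip_width: 0.16
grip_force: 30.0
```

Request:
{"fn": "drive_tool", "kwargs": {"deltas": [{"dx":1,"dy":0,"dz":0.3,"wx":0,"wy":0,"wz":0,"fingers":8},{"dx":2,"dy":0,"dz":0.5,"wx":0,"wy":0,"wz":0,"fingers":8},{"dx":3,"dy":0,"dz":0.5,"wx":0,"wy":0,"wz":0,"fingers":8},{"dx":4,"dy":0,"dz":0.5,"wx":0,"wy":0,"wz":0,"fingers":8},{"dx":5,"dy":0,"dz":0.5,"wx":0,"wy":0,"wz":0,"fingers":8},{"dx":5,"dy":0,"dz":0.5,"wx":0,"wy":0,"wz":0,"fingers":8}]}}

```text
time: 20.0
eef_pos: [626.7, -114.4, 63.7]
ee_rot: [3.136, 0.149, -0.004]
ft_force: [-5.3, -1.2, 3.1]
grip_width: 0.157
grip_force: 30.0
```

Request:
{"fn": "drive_tool", "kwargs": {"deltas": [{"dx":1,"dy":0,"dz":0,"wx":0,"wy":0,"wz":0,"fingers":8},{"dx":2,"dy":0,"dz":0,"wx":0,"wy":0,"wz":0,"fingers":8},{"dx":3,"dy":0,"dz":0,"wx":0,"wy":0,"wz":0,"fingers":8},{"dx":3,"dy":0,"dz":0,"wx":0,"wy":0,"wz":0,"fingers":8}]}}

```text
time: 20.4
eef_pos: [629.7, -114.0, 63.7]
ee_rot: [3.136, 0.149, -0.004]
ft_force: [-5.0, -1.5, 4.5]
grip_width: 0.162
grip_force: 30.0
```

```bash
python3 f.py
```

```text
t 20.4 q [-0.35  0.78  1.52 -0.    0.85  1.13] F [-5.  -1.5  4.5] pos [ 629.7 -114.    63.7]
[[ -28.8 -130.    63.7]] 29.993564556352794 [-0.    0.94  0.03]
138 297 300 [[91.0, -95.0], [91.0, -103.0]]
142 298 298 [[80.0, -96.0], [80.0, -96.0]]
```

Request:
{"fn": "drive_tool", "kwargs": {"deltas": [{"dx":1,"dy":0,"dz":0,"wx":0,"wy":0,"wz":0,"fingers":8},{"dx":2,"dy":0,"dz":0,"wx":0,"wy":0,"wz":0,"fingers":8},{"dx":3,"dy":0,"dz":0,"wx":0,"wy":0,"wz":0,"fingers":8},{"dx":3,"dy":0,"dz":0,"wx":0,"wy":0,"wz":0,"fingers":8}]}}

```text
time: 20.85
eef_pos: [631.9, -113.8, 63.7]
ee_rot: [3.137, 0.149, -0.007]
ft_force: [-6.6, -1.3, 4.8]
grip_width: 0.16
grip_force: 30.0
```

Request:
{"fn": "drive_tool", "kwargs": {"deltas": [{"dx":1,"dy":0,"dz":0,"wx":0,"wy":0,"wz":0,"fingers":8},{"dx":2,"dy":0,"dz":0,"wx":0,"wy":0,"wz":0,"fingers":8},{"dx":3,"dy":0,"dz":0,"wx":0,"wy":0,"wz":0,"fingers":8},{"dx":3,"dy":0,"dz":0,"wx":0,"wy":0,"wz":0,"fingers":8}]}}

```text
time: 21.25
eef_pos: [632.0, -113.8, 63.7]
ee_rot: [3.137, 0.15, -0.017]
ft_force: [-13.4, -3.0, 9.1]
grip_width: 0.158
grip_force: 30.0
```

Run:
```python
from d import *
from plant import optics
print(tf(np.linalg.inv(T),A[:3,3]).round(1),s["torque"].round(2))
c=optics.capture("side");np.savez("s2.npz",**c); b,m=blobs(c,(172,5),120,90,(200,170,300,240)); print(b)
I=np.linalg.inv(T)
print("pred handle block side for home", proj(c,tf(T,[[-30+a,-130+w,24+h] for a in(-12,12) for w in(-7,7) for h in(10,50)])).round(1).tolist())
```

```text
t 21.25 q [-0.35  0.78  1.5  -0.01  0.86  1.13] F [-13.4  -3.    9.1] pos [ 632.  -113.8   63.7]
[[ -26.4 -130.    63.7]] [-0.48  1.94 -0.06]
[]
pred handle block side for home [[248.6, 216.1], [247.8, 205.0], [248.5, 219.4], [247.8, 208.3], [239.9, 216.4], [239.0, 205.3], [239.8, 219.7], [238.9, 208.6]]
```

Stalled against the back stop: force rose to 13 N and the tool stopped moving. Easing off, opening and lifting away.

Request:
{"fn": "drive_tool", "kwargs": {"deltas": [{"dx":-2,"dy":0,"dz":-0.4,"wx":0,"wy":0,"wz":0,"fingers":8},{"dx":-3,"dy":0,"dz":-0.6,"wx":0,"wy":0,"wz":0,"fingers":8},{"dx":-3,"dy":0,"dz":-0.6,"wx":0,"wy":0,"wz":0,"fingers":45},{"dx":-3,"dy":0,"dz":-0.6,"wx":0,"wy":0,"wz":0,"fingers":45},{"dx":-3,"dy":0,"dz":-0.6,"wx":0,"wy":0,"wz":0,"fingers":45},{"dx":-3,"dy":0,"dz":-0.6,"wx":0,"wy":0,"wz":0,"fingers":45}]}}

```text
time: 21.9
eef_pos: [634.9, -113.9, 63.8]
ee_rot: [3.136, 0.148, 0.003]
ft_force: [0.6, 0.1, -0.1]
grip_width: 0.433
grip_force: 0.0
```

Request:
{"fn": "drive_tool", "kwargs": {"deltas": [{"dx":0,"dy":0,"dz":-20,"wx":0,"wy":0,"wz":0,"fingers":45},{"dx":0,"dy":0,"dz":-50,"wx":0,"wy":0,"wz":0,"fingers":45},{"dx":-20,"dy":0,"dz":-90,"wx":0,"wy":0,"wz":0,"fingers":45},{"dx":-60,"dy":10,"dz":-120,"wx":0,"wy":0,"wz":0,"fingers":45},{"dx":-110,"dy":30,"dz":-140,"wx":0,"wy":0,"wz":0,"fingers":45},{"dx":-160,"dy":60,"dz":-160,"wx":0,"wy":0,"wz":0,"fingers":45},{"dx":-200,"dy":80,"dz":-180,"wx":0,"wy":0,"wz":0,"fingers":45},{"dx":-220,"dy":100,"dz":-190,"wx":0,"wy":0,"wz":0,"fingers":45},{"dx":-220,"dy":100,"dz":-190,"wx":0,"wy":0,"wz":0,"fingers":45}]}}

```text
time: 22.8
eef_pos: [422.7, -237.7, 256.3]
ee_rot: [3.131, 0.139, 0.005]
ft_force: [0.4, 0.0, 0.5]
grip_width: 0.52
grip_force: 0.0
```

Run:
```python
from d import *
I=np.linalg.inv(T); t,c=marks()
for n,im,b in(("top",t,(290,120,345,230)),("side",c,(200,170,320,240))): print(n,blobs(im,(172,5),120,90,b)[0])
V=[[-30+a,-130+w,24+h] for a in(-12,12) for w in(-7,7) for h in(10,50)]
for im in(t,c): q=proj(im,tf(T,V)); print("pred bbox",q.min(0).round(1),q.max(0).round(1))
a=cv2.resize(c["image"][165:255,185:305],(400,300),interpolation=2); b=cv2.resize(t["image"][115:235,240:400],(400,300),interpolation=2)
cv2.imwrite("pics/p6.png",np.hstack([a,b])[:,:,::-1])
```

```text
t 22.8 q [-0.74  0.32  1.77 -0.    1.05  0.74] F [0.4 0.  0.5] pos [ 422.7 -237.7  256.3]
top [174.0, 193.2] 13 rim r,th [79, 0.007] web r,th [85, 0.138]
side [246.0, 272.0] 17 rim r,th [68, -0.243] web r,th [37, 0.02]
side [253.8, 280.2] 12 rim r,th [79, 0.019] web r,th [54, 0.372]
top [([316.3, 176.0], [314, 172, 6, 9, 42])]
side [([243.4, 211.9], [239, 206, 9, 13, 107])]
pred bbox [312.4 170.6] [320.1 183.4]
pred bbox [238.9 205. ] [248.6 219.7]
```

View pics/p6.png

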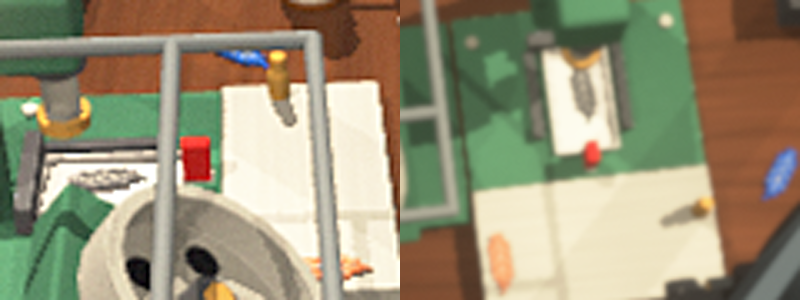

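The tray is home between the rails at (582,100) in the right half, with its front under the ram. The handle is at side pixel (243,212) against a predicted (244,212). The dark leaf is in the tray, the mark is still at the pointer, and the punch and copper leaf are untouched.

```bash
python3 -c "
from plant import ctrl
print(ctrl.finish_job())"
```

```text
the job is handed in; nothing more can be done
None
```

The job is handed in at about 23 s: the mark is at the pointer to within about 0.02 rad, the tray is home against the back stop with the iron leaf in it and released, and I saw nothing else disturbed; the judge's verdict was not shown.

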